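Gauge and sort wooden sticks by thickness

ROBOT

A 7-joint arm with a two-finger parallel gripper is mounted at the origin on a cart in front of the work surface, level with it; the furniture and walls round the work are solid. World frame = base frame: x ahead of the robot, y to its left, z up, the work surface at z = 0. Lengths are in m, angles in rad, forces in N, time in s.
With the tool pointing down it reaches from about 0.425 to 0.975 m from the base axis. Payload 16.7 kg.
Tool frame: the origin (TCP) lies at the very end of the fingers, on their centre line; the grasp point (between the pads) lies env.grip_depth behind it (env.grip_depth is the distance from the TCP to the grasp point, in m); z points along the fingers, y is the line along which they close (so a half turn about z gives the same grasp; the last joint's range is limited). The gripper opens to 85 mm and grips with 20 to 120 N. Pads are 22 mm wide; open, the fingers measure 114 mm over their backs; the gripper's body (76 mm by 85 mm) begins 54 mm behind the grasp point. The pads swing forward as they close: fully open they stand 13 mm farther back than shut.
Start: joints at [-1.401, 0.426, 0.074, 1.606, -0.034, 1.111, -0.067], TCP at [0.212, 0.641, 0.205] pointing down, gripper open.
Joint ranges: [-2.85, 2.85], [-0.5, 2.14], [-1.23, 1.37], [0.21, 2.46], [-1.02, 4.16], [0.16, 2.05], [-2.73, 2.73]. Speed limits (rad/s): [1.89, 1.89, 2.39, 2.39, 3.01, 3.01, 3.01].

INTERFACE

Orientations are given as [roll, pitch, yaw] about the fixed x, y, z axes, in that order (R = Rz(yaw) Ry(pitch) Rx(roll)).
In Python, from workcell import env gives the robot as it stands.
- The arm moves only by the shell command python3 -m pendant 'ROWS' [FORCE]. ROWS is a JSON object of lists of equal length, an entry for each row: "translation": the shift along the tool's x, y, z in m, a list of three; "roll": the turn about the tool's z in degrees; "hand": the closure, from -1 (fully open) to 1 (shut). In form: {"translation": [[tx, ty, tz], ...], "roll": [roll, ...], "hand": [hand, ...]}. A call has 1 to 10 rows; each row shifts and turns the commanded pose from where the row before left it, along the tool's axes as they then stand; what a row does not reach is not made up. A row lasts 1/8 s, in which the tool goes at most 62.5 mm and 10.7 degrees, less where a joint would pass 70% of its speed; a pose out of reach is approached as far as the arm can. A call with a gripper value outside its range is refused whole. The fingers move at their own pace and stop on an object; FORCE is the grip in N (left out, the last holds). Time passes only in rows, so rows that do not move let the fingers close. It gives the time, the measured TCP pose, the force, the opening and the grip force at its end, in the units of the state.
- env.get_state(): the state, without advancing time (a new reading comes with each control period).
- env.camera(name): name is "side" or "top"; returns the picture (420x560x3 uint8, red, green, blue); there is no depth.
- env.camera_info(name): a dict with "fov_y" (degrees; the focal length in pixels is half the picture's height over the tangent of half this angle, whatever the lens; pixels are square), "cx", "cy" (the principal point, pixels), "dist" ([k1, k2, p1, p2, k3] as OpenCV has them; the pictures are not rectified), "eye" and "orientation" of the camera in the world. Camera axes: x right, y down, z forward; pixel columns grow to the right and rows downward; lengths in m; the calibration is good to about 2 mm. A picture is of the moment at which its call begins. camera_info takes no time and is no camera call.
- env.finish_job(): hands the job in; it is judged then, once.
Trained networks look in the newest picture that a camera, given by its name, has taken for a name from the list of things; names that differ only in an ending like _2 or _b are one class to them, and where a whole thing is asked for, a point or a joint stands for the part that bears it (a point fixed in the world has none). Each returns a list of dicts, best first, with "p" (0 to 1); they miss things now and then, are a little off and sometimes report something else, mostly with a low value. They report only what shows in the picture. A call takes as long as a camera call.
- env.search_frame(camera, name): "point" ([column, row] in pixels, amid what is visible of it).
- env.regions_of(camera, name): "mask" (420x560 bool, what is visible of it) and "point" ([column, row] in pixels, amid what is visible of it).
- env.spot_point(camera, name): "point" ([column, row] in pixels: a listed point, or the origin of a listed thing).
The state is a dict: "clock": time; "qpos": joint angles; "joint_velocities": joint speeds; "tau": joint torques, N m; "position": TCP position; "tool_rot": TCP orientation; "wrist_force": force on the tool from outside, world axes, zero at the start; "moment": the same for the moment, N m; "gripper_width": finger opening in m; "gripper_force": force on a finger pad.
Only numpy, scipy, OpenCV 4.12 (cv2) and the standard library are available. Lean on these libraries where they do the work, as an engineer would, in place of code of your own. Each camera call takes 0.05 s, during which the arm holds its last target. There are 200 camera calls.

TASK

The ring rack of the stick gauge sits back to front in its black holder: lift it clear by its arch handle, turn it half round and seat it fully home again, so that the wide grey rings are on the near side, facing the robot. Then slide every stick lying on the desk, in from the wide end, through the shrinking rings of a lane of its own until something stops it, and let go, until all of them rest in the gauge together. Only then take them out and lay each flat in the tray of the colour of what stopped it (blue ring, green ring or yellow end plate); leave the rack seated and do not knock over the dropper bottle.

Things in the scene. Friction and masses are not known exactly. Their poses are not given: they have to be found in the camera images.
- holder: black shallow tray fixed to the desk (yawed a little) in which the ring rack sits: 153 mm (x) by 233 mm (y) outside, inner floor 5 mm above the desk, rim 16 mm high, 2.5 mm of play round the rack's base. Origin under its centre, at desk height; its -x side is the near side, facing the robot
- rack_handle (a point): centre of the black grip bar of the loose ring rack's arch handle (rack 0.4 kg): bar 12 x 12 mm thick, 84 mm long along the rack's y, 97 mm above the desk when seated, over the centre of mass; grip it across x. The rack's base plate is 132 (x) x 212 (y) x 8 mm, its underside 92 mm below this point, its centre 3 mm towards -x. Rings rise to 27 mm below this point
- rack_wide_end (a point): centre of the front face of the widest grey ring (bore 32 mm) of the rack's middle lane. Three like lanes run along the rack's x at y = -72, 0 and +72 mm from here; sticks enter them here, going to +x. A second grey ring (bore 28) stands 38 mm on. Rings are 8 mm long, up to 40 mm wide outside. Seated the right way: x = -58, y = 0, z = +50 mm in the holder's frame (x = +58 at the start)
- rack_blue_ring (a point): centre of the front face of the blue ring (bore 21 mm) of the middle lane, 82 mm on from rack_wide_end along +x; it stops the 24 mm stick, whose centre is then 70 mm before this face
- rack_green_ring (a point): centre of the front face of the green ring (bore 14 mm) of the middle lane, 96 mm on from rack_wide_end; it stops the 17 mm stick
- rack_end_plate (a point): point on the front face of the yellow end plate of the middle lane (36 mm wide, one in each lane), 110 mm on from rack_wide_end, on the lane's axis; it stops the 10 mm stick, 30 mm of which then stay outside the first ring (44 mm of the medium, 58 mm of the thick stick)
- stick_a_mid (a point): eight-sided wooden stick, 140 mm long (20 to 45 g), lying on the desk at the start, 24, 17 or 10 mm thick over the corners (thick, medium, thin: one of each, the gauge tells which is which). Its ends are bevelled 2 mm over the last 4 mm, so that it sits 1 to 2 mm deeper in the gauge. This point is its centre; x runs along it, both ends are alike. May be absent
- stick_b_mid (a point): eight-sided wooden stick, 140 mm long (20 to 45 g), lying on the desk at the start, 24, 17 or 10 mm thick over the corners (thick, medium, thin: one of each, the gauge tells which is which). Its ends are bevelled 2 mm over the last 4 mm, so that it sits 1 to 2 mm deeper in the gauge. This point is its centre; x runs along it, both ends are alike. May be absent
- stick_c_mid (a point): eight-sided wooden stick, 140 mm long (20 to 45 g), lying on the desk at the start, 24, 17 or 10 mm thick over the corners (thick, medium, thin: one of each, the gauge tells which is which). Its ends are bevelled 2 mm over the last 4 mm, so that it sits 1 to 2 mm deeper in the gauge. This point is its centre; x runs along it, both ends are alike. May be absent
- tray_blue_floor (a point): blue open tray for the thick (24 mm) stick: outside 60 mm (x) by 164 mm (y), 14 mm high, walls 4 mm; this point is the centre of its inner floor, 4 mm above the desk, y along the tray. Fixed
- tray_green_floor (a point): green open tray for the medium (17 mm) stick: outside 60 mm (x) by 164 mm (y), 14 mm high, walls 4 mm; this point is the centre of its inner floor, 4 mm above the desk, y along the tray. Fixed
- tray_yellow_floor (a point): yellow open tray for the thin (10 mm) stick: outside 60 mm (x) by 164 mm (y), 14 mm high, walls 4 mm; this point is the centre of its inner floor, 4 mm above the desk, y along the tray. Fixed
- stick_a: the same stick as stick_a_mid; origin on its underside
- stick_b: the same stick as stick_b_mid; origin on its underside
- stick_c: the same stick as stick_c_mid; origin on its underside
- dropper_mid (a point): middle of the brown dropper bottle, 33 mm wide and 102 mm tall, standing loose behind the trays; leave it standing

How it is judged:
On the way, in this order (a step that is already met when the one before it is completed fails the run):
1. the ring rack is turned half round, seated fully home in its holder with the wide rings towards the robot, and let go (x of rack_wide_end in the frame of holder between -0.064 and -0.052 m and y of rack_wide_end in the frame of holder between -0.006 and 0.006 m and z of rack_wide_end in the frame of holder between 0.046 and 0.054 m and contact force between the fingers and anything else below 0.3 N), for 0.2 s.
2. every stick rests, let go, in a lane of its own, pushed in through the wide rings as far as the ring or plate that stops it (within 6 mm), with the rack still seated (x of rack_wide_end in the frame of holder between -0.064 and -0.052 m and y of rack_wide_end in the frame of holder between -0.006 and 0.006 m and z of rack_wide_end in the frame of holder between 0.046 and 0.054 m and x of stick_a_mid in the frame of rack_handle between -0.041 and -0.029 m and z of stick_a_mid in the frame of rack_handle between -0.067 and -0.034 m and angle between the x axis of each of stick_a_mid, stick_b_mid, stick_c_mid and the x axis of rack_handle, either way round below 0.3 rad and (y of stick_a_mid in the frame of rack_handle between -0.086 and -0.058 m or y of stick_a_mid in the frame of rack_handle between -0.014 and 0.014 m or y of stick_a_mid in the frame of rack_handle between 0.058 and 0.086 m) and contact force between the fingers and stick_a below 0.3 N and x of stick_b_mid in the frame of rack_handle between -0.055 and -0.043 m and z of stick_b_mid in the frame of rack_handle between -0.067 and -0.034 m and (y of stick_b_mid in the frame of rack_handle between -0.086 and -0.058 m or y of stick_b_mid in the frame of rack_handle between -0.014 and 0.014 m or y of stick_b_mid in the frame of rack_handle between 0.058 and 0.086 m) and contact force between the fingers and stick_b below 0.3 N and x of stick_c_mid in the frame of rack_handle between -0.027 and -0.015 m and z of stick_c_mid in the frame of rack_handle between -0.067 and -0.034 m and (y of stick_c_mid in the frame of rack_handle between -0.086 and -0.058 m or y of stick_c_mid in the frame of rack_handle between -0.014 and 0.014 m or y of stick_c_mid in the frame of rack_handle between 0.058 and 0.086 m) and contact force between the fingers and stick_c below 0.3 N), for 0.2 s.
At the end, for the whole second after the job is handed in: the rack is seated the right way round (within 6 mm, flat in the holder), and every stick lies at rest in its own tray: thick in blue, medium in green, thin in yellow, flat on the floor and along the tray (x of rack_wide_end in the frame of holder between -0.064 and -0.052 m and y of rack_wide_end in the frame of holder between -0.006 and 0.006 m and z of rack_wide_end in the frame of holder between 0.046 and 0.054 m and x of stick_a_mid in the frame of tray_green_floor between -0.026 and 0.026 m and y of stick_a_mid in the frame of tray_green_floor between -0.02 and 0.02 m and z of stick_a_mid in the frame of tray_green_floor between -0.002 and 0.02 m and angle between the x axis of stick_a_mid and the y axis of tray_green_floor, either way round below 0.2 rad and linear speed of each of stick_a, stick_b, stick_c below 0.03 m/s and x of stick_b_mid in the frame of tray_blue_floor between -0.026 and 0.026 m and y of stick_b_mid in the frame of tray_blue_floor between -0.02 and 0.02 m and z of stick_b_mid in the frame of tray_blue_floor between -0.002 and 0.02 m and angle between the x axis of stick_b_mid and the y axis of tray_blue_floor, either way round below 0.2 rad and x of stick_c_mid in the frame of tray_yellow_floor between -0.026 and 0.026 m and y of stick_c_mid in the frame of tray_yellow_floor between -0.02 and 0.02 m and z of stick_c_mid in the frame of tray_yellow_floor between -0.002 and 0.02 m and angle between the x axis of stick_c_mid and the y axis of tray_yellow_floor, either way round below 0.2 rad); the robot touches nothing.
It fails at once if the dropper bottle is knocked over (angle between dropper_mid's own z axis and vertical above 0.6 rad).
Of stick_a, stick_b, stick_c only 2 to 3 are there at a start; the rules pass over those that are not, and their reading is None.
At some moment in a run one of stick_a, stick_b, stick_c may be knocked a few centimetres aside while the robot is not near it.
Once in a run the grip may slacken for a moment while it holds something.
It also fails if it takes over 210 s, if anything falls off the work surface, if the arm or the gripper's body presses on something with over 40 N, if the wrist force passes 120 N, or if a joint passes its speed limit or range.

## Working session

There is one attempt and no reset: what is moved stays moved. The work goes in short steps, Python scripts to look and compute and a shell command to move; the robot and the scene stay as the last step left them, time stands still between calls to the robot, and variables do not carry over. Pictures are saved under pics/ and viewed, at most 14 in all, crops included, and the job is handed in when it is done.

```bash
ls; mkdir -p pics
cat > h.py <<'E'
import numpy as np, cv2, sys
from workcell import env
from scipy.spatial.transform import Rotation as R
np.set_printoptions(precision=4,suppress=True)
def cam(name):
    i=env.camera_info(name); f=210/np.tan(np.radians(i['fov_y'])/2)
    K=np.array([[f,0,i['cx']],[0,f,i['cy']],[0,0,1.]])
    return i,K,np.array(i['dist'],float)
def rot(o):
    o=np.array(o,float)
    return o if o.shape==(3,3) else R.from_euler('xyz',o).as_matrix()
def ray(name,px):
    i,K,d=cam(name)
    u=cv2.undistortPoints(np.array([[px]],float),K,d)[0,0]
    return np.array(i['eye']),rot(i['orientation'])@np.array([u[0],u[1],1])
def on_z(name,px,z):
    e,v=ray(name,px); return e+v*(z-e[2])/v[2]
def proj(name,P):
    i,K,d=cam(name); M=rot(i['orientation']).T
    return cv2.projectPoints(np.atleast_2d(np.array(P,float)),cv2.Rodrigues(M)[0],-M@np.array(i['eye'],float),K,d)[0][:,0]
def tri(a,b):
    (e1,v1),(e2,v2)=ray('top',a),ray('side',b)
    s=np.linalg.lstsq(np.c_[v1,-v2],e2-e1,rcond=None)[0]
    p,q=e1+s[0]*v1,e2+s[1]*v2
    return (p+q)/2,np.linalg.norm(p-q)
def save(name,fn,box=None,scale=1):
    im=env.camera(name)[:,:,::-1]
    if box: im=im[box[1]:box[3],box[0]:box[2]]
    if scale!=1: im=cv2.resize(im,None,fx=scale,fy=scale)
    cv2.imwrite('pics/'+fn,im)
E
python3 - <<'E'
from h import *
s=env.get_state(); print(s['clock'],s['position'],s['tool_rot'],env.grip_depth,s['gripper_width'])
Z={'holder':0,'rack_handle':.097,'rack_wide_end':.05,'rack_blue_ring':.05,'rack_green_ring':.05,'rack_end_plate':.05,'stick_a_mid':.008,'tray_blue_floor':.004,'tray_green_floor':.004,'tray_yellow_floor':.004,'dropper_mid':.051}
for c in('top','side'):
    print(c,env.camera_info(c)); save(c,c+'0.png')
    for n,z in Z.items():
        for d in env.spot_point(c,n)[:4]:
            if d['p']>.2: print(n,round(d['p'],2),np.array(d['point']),on_z(c,d['point'],z))
im=np.hstack([cv2.imread('pics/top0.png'),cv2.imread('pics/side0.png')])
E
```

```text
pics
0.0 [0.2114 0.6406 0.2038] [-3.1403  0.0001  2.8228] 0.0187 0.08588210968200856
top {'fov_y': 57.93418155821802, 'cx': 279.9075556740836, 'cy': 207.64059810511597, 'dist': array([0.0119, 0.    , 0.    , 0.    , 0.    ]), 'eye': array([0.4118, 0.0573, 1.108 ]), 'orientation': array([-2.9758,  0.0076, -1.5969])}
rack_handle 0.64 [226. 187.] [0.6423 0.2061 0.097 ]
rack_wide_end 0.64 [226.2 168.8] [0.7066 0.2123 0.05  ]
rack_blue_ring 0.85 [230.2 195.6] [0.6276 0.2011 0.05  ]
rack_green_ring 0.63 [233.9 198.7] [0.6184 0.1906 0.05  ]
rack_green_ring 0.42 [328.3 253.5] [ 0.4567 -0.0699  0.05  ]
rack_end_plate 0.59 [230.  203.3] [0.6054 0.2018 0.05  ]
stick_a_mid 0.7 [152.3 219.1] [0.5723 0.4353 0.008 ]
stick_a_mid 0.57 [364.5 246.3] [ 0.4764 -0.1801  0.008 ]
stick_a_mid 0.5 [231.6 195.9] [0.6352 0.2027 0.008 ]
tray_blue_floor 0.83 [147.5 245.5] [0.4958 0.4483 0.004 ]
tray_blue_floor 0.3 [365.1 247.7] [ 0.4726 -0.1825  0.004 ]
tray_yellow_floor 0.92 [155.7 272. ] [0.4192 0.4223 0.004 ]
dropper_mid 0.54 [166.3 174.3] [0.6948 0.3841 0.051 ]
side {'fov_y': 47.01637223459209, 'cx': 286.2383712919737, 'cy': 207.92816007754362, 'dist': array([-0.1546,  0.    ,  0.    ,  0.    ,  0.    ]), 'eye': array([ 0.567 , -1.0542,  0.5271]), 'orientation': array([-1.9438, -0.0087,  0.0013])}
holder 0.68 [240.3 192.8] [0.4202 0.4245 0.    ]
rack_handle 0.61 [315.4 186.3] [0.6498 0.2112 0.097 ]
stick_a_mid 0.79 [244.7 290.9] [ 0.485  -0.1976  0.008 ]
tray_blue_floor 0.54 [262.6 191.2] [0.4926 0.4305 0.004 ]
tray_green_floor 0.83 [283.6 193.5] [0.5612 0.4099 0.004 ]
tray_green_floor 0.67 [243.3 291.9] [ 0.4818 -0.1951  0.004 ]
tray_yellow_floor 0.78 [243.6 191. ] [0.4305 0.431  0.004 ]
dropper_mid 0.71 [326.7 182.6] [0.6963 0.3837 0.051 ]
dropper_mid 0.22 [240.1 192.7] [0.4337 0.2823 0.051 ]
```

View pics/top0.png

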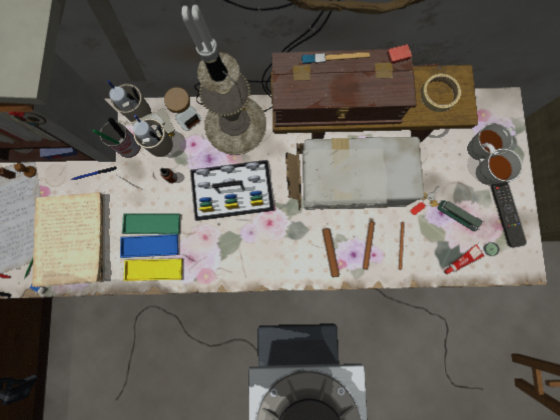

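View pics/side0.png

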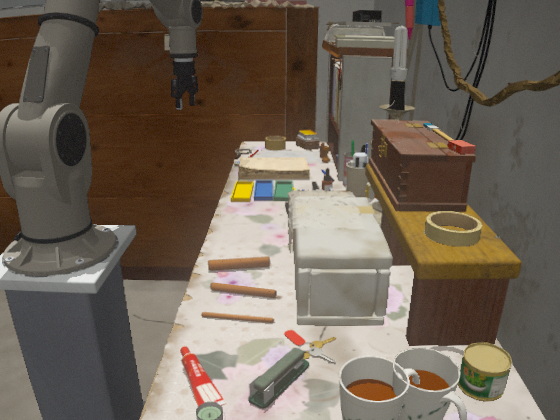

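The top view shows the rack at about (232,188). The yellow, green and blue parts are near and the grey rings far. The sticks lie at (331,252), (369,245) and (402,246), from thickest to thinnest. The green, blue and yellow trays are at (152,224), (150,246) and (153,270), and the dropper is at (168,175). The side view shows a white box right of the rack and hiding it.

Run:
```python
from h import *
im=env.camera('top')[:,:,::-1].copy()
cv2.imwrite('pics/rack1.png',cv2.resize(im[150:230,180:290],None,fx=7,fy=7,interpolation=cv2.INTER_CUBIC))
hsv=cv2.cvtColor(im,cv2.COLOR_BGR2HSV)
def rect(m,zt,nm):
    m=m.astype(np.uint8); n,l,st,_=cv2.connectedComponentsWithStats(m)
    k=1+np.argmax(st[1:,4]); m=l==k
    p=np.argwhere(m)[:,::-1].astype(float)
    W=np.array([on_z('top',q,zt)[:2] for q in p]).astype(np.float32)*1000
    (c,sz,a)=cv2.minAreaRect(W); print(nm,np.array(c)/1000,np.array(sz),a,'mean',W.mean(0))
g=im.max(2)
m=np.zeros(g.shape,bool); m[155:225,185:278]=g[155:225,185:278]<45
rect(m,.016,'holder')
for nm,(x0,y0,x1,y1) in dict(b=(315,222,346,282),a=(355,215,382,275),c=(392,218,412,274)).items():
    m=np.zeros(g.shape,bool); h=hsv[y0:y1,x0:x1]
    m[y0:y1,x0:x1]=((h[...,0]<15)&(h[...,1]>90)&(h[...,2]<200))
    rect(m,dict(b=.012,a=.0085,c=.005)[nm],'stick '+nm)
for nm,(lo,hi),(y0,y1) in(('green',(60,95),(205,240)),('blue',(96,125),(230,262)),('yellow',(20,35),(255,285))):
    m=np.zeros(g.shape,bool); h=hsv[y0:y1,115:190]
    m[y0:y1,115:190]=(h[...,0]>=lo)&(h[...,0]<=hi)&(h[...,1]>100)
    rect(m,.014,'tray '+nm)
for n in('stick_a_mid',):
  for d in env.regions_of('top',n): print(n,d['p'],d['point'],d['mask'].sum())
for n in('tray_green_floor','rack_handle','holder','dropper_mid'):
  for c in('top','side'):
    for d in env.spot_point(c,n)[:2]: print(n,c,d['p'],d['point'])
```

```text
holder [0.6521 0.2006] [148.6975 226.0584] 6.202387809753418 mean [614.0817 161.3596]
stick b [ 0.4625 -0.0808] [136.4595  20.2681] 9.099648475646973 mean [461.8766 -80.5985]
stick a [ 0.4815 -0.1915] [ 13.7965 137.5846] 78.2718505859375 mean [ 480.5762 -191.3084]
stick c [ 0.4769 -0.2861] [  7.3884 135.9908] 82.4381103515625 mean [ 476.4008 -286.0313]
tray green [0.5573 0.4366] [160.6475  52.6628] 88.4308090209961 mean [558.1832 435.9286]Traceback (most recent call last):
  File "<stdin>", line 21, in <module>
  File "<stdin>", line 9, in rect
  File "h.py", line 17, in on_z
    e,v=ray(name,px); return e+v*(z-e[2])/v[2]
        ~~~^^^^^^^^^
  File "h.py", line 13, in ray
    i,K,d=cam(name)
          ~~~^^^^^^
  File "h.py", line 6, in cam
    i=env.camera_info(name); f=210/np.tan(np.radians(i['fov_y'])/2)
ValueError: time passes only in moves, steps and waits
```

View pics/rack1.png

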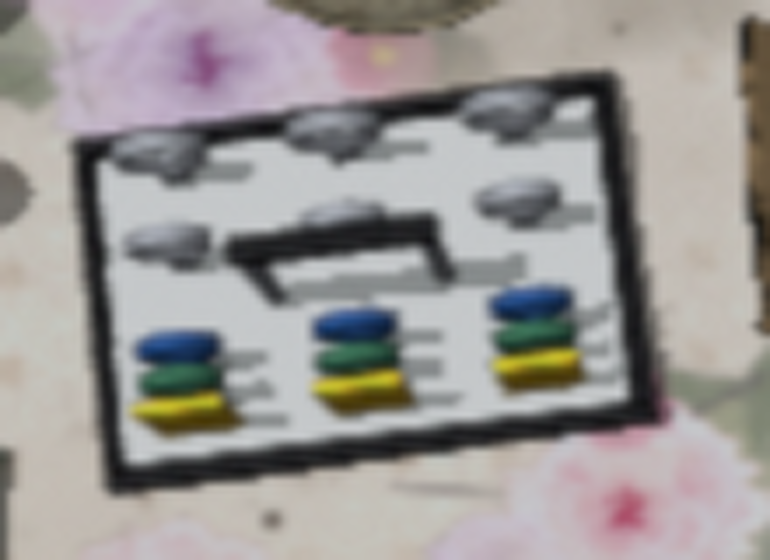

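The crop confirms the holder's outline, with corners at crop (75,140), (612,72), (660,420) and (112,490). The handle bar runs from (225,245) to (437,220), with the wide grey rings at the far side.

```bash
sed -i 's/^def cam(name):/import functools\n@functools.lru_cache(None)\ndef cam(name):/' h.py
python3 - <<'E'
from h import *
q=lambda p:(np.array(p)+.5)/7-.5+[180,150]
C=np.array([on_z('top',q(p),.016)[:2] for p in((75,140),(612,72),(660,420),(112,490))])
print('holder',C.mean(0),[np.linalg.norm(C[i]-C[i-1]) for i in range(4)],[np.degrees(np.arctan2(*(b-a)[::-1])) for a,b in((C[3],C[0]),(C[2],C[1]),(C[1],C[0]),(C[2],C[3]))])
H=np.array([on_z('top',q(p),.103)[:2] for p in((225,240),(437,217))]);H2=np.array([on_z('top',q(p),.103)[:2] for p in((237,262),(440,237))]); print('handle',H,H2,(H.mean(0)+H2.mean(0))/2)
im=env.camera('top')[:,:,::-1].copy();hsv=cv2.cvtColor(im,cv2.COLOR_BGR2HSV)
for nm,(lo,hi),(y0,y1) in(('green',(60,95),(205,240)),('blue',(96,125),(230,262)),('yellow',(20,35),(255,285))):
    h=hsv[y0:y1,115:190]
    m=((h[...,0]>=lo)&(h[...,0]<=hi)&(h[...,1]>100)).astype(np.uint8)
    n,l,st,_=cv2.connectedComponentsWithStats(m);m=l==1+np.argmax(st[1:,4])
    W=np.array([on_z('top',p[::-1]+[115,y0],.010)[:2] for p in np.argwhere(m)]).astype(np.float32)*1000
    c,s,a=cv2.minAreaRect(W); print(nm,c,s,a)
P={}
for n in('tray_green_floor','tray_blue_floor','tray_yellow_floor','rack_handle','dropper_mid'):
  r={c:env.spot_point(c,n)[:1] for c in('top','side')}
  if r['top'] and r['side']: print(n,*tri(r['top'][0]['point'],r['side'][0]['point']))
# box heights: white box corner & lamp
print('box left-front edge if z=.12',on_z('top',(300,208),.12),'z0',on_z('top',(300,208),0), on_z('top',(288,150),0.1))
for z in (0,.1):print(on_z('top',(235,153),z))
E
```

```text
holder [0.6532 0.2012] [np.float64(0.15137382373885597), np.float64(0.22973361855258193), np.float64(0.15162709941193248), np.float64(0.22934473863868338)] [np.float64(6.551684743553758), np.float64(6.403541123926904), np.float64(95.8730518437521), np.float64(95.8087485431355)]
handle [[0.6507 0.244 ]
 [0.6576 0.1616]] [[0.6419 0.2393]
 [0.6496 0.1605]] [0.65   0.2014]
green (557.7841186523438, 437.9425048828125) (161.2349090576172, 52.85527420043945) 88.43082427978516
blue (495.22357177734375, 442.938720703125) (59.36354446411133, 164.8450927734375) 2.0240707397460938
yellow (426.584228515625, 429.10980224609375) (167.32676696777344, 59.22964859008789) 88.43177795410156
tray_green_floor [ 0.5687  0.4459 -0.0074] 0.01553110743636285
tray_blue_floor [ 0.4936 -0.1467  0.2055] 0.055780423166270056
tray_yellow_floor [0.4277 0.4238 0.0063] 0.006838620877954553
rack_handle [0.6459 0.1995 0.1002] 0.006574896784521304
dropper_mid [0.7006 0.3829 0.0525] 0.009123886882631434
box left-front edge if z=.12 [0.5749 0.0074 0.12  ] z0 [0.5947 0.0014 0.    ] [0.7415 0.0339 0.1   ]
[0.7693 0.1927 0.    ]
[0.737  0.1805 0.1   ]
```

```bash
cat > to.py <<'E'
# usage: to.py x y z yawdeg [n] : roll needed, then translation in turned tool frame
import sys; from h import *
x,y,z,yw=map(float,sys.argv[1:5]); s=env.get_state(); p=s['position']; r=s['tool_rot']
y0=np.degrees(r[2]); d=(y0-yw+180)%360-180
t=np.radians(yw); M=np.array([[np.cos(t),np.sin(t),0],[np.sin(t),-np.cos(t),0],[0,0,-1]])
v=M.T@(np.array([x,y,z])-p)
print('t',round(s['clock'],2),'p',p,'yaw',round(y0,2),'rp',np.degrees(r[:2]),'w',round(s['gripper_width'],4),'gf',s['gripper_force'],'F',s['wrist_force'],'q7',np.round(s['qpos'],2))
print('roll',round(d,2),'trans mm',v*1000,'len',np.linalg.norm(v)*1000)
E
python3 -m pendant '{"translation":[[0,0,0],[0,0,0],[0,0,0],[0,0,0],[0,0,0],[0,0,0],[0,0,0]],"roll":[9,10,10,10,10,10,6.5],"hand":[-1,-1,-1,-1,-1,-1,-1]}' 60; python3 to.py .65 .2008 .2 96.2
```

```text
clock: 2.68
position: [0.2115, 0.641, 0.2045]
tool_rot: [3.142, 0.0, 1.675]
wrist_force: [0.8, -0.0, 0.3]
gripper_width: 0.0852
gripper_force: 0.0
t 2.67 p [0.2115 0.641  0.2045] yaw 95.97 rp [179.9984   0.0016] w 0.0852 gf 0.0 F [ 0.7801 -0.0488  0.2848] q7 [-1.57  0.44  0.31  1.62 -0.15  1.11 -1.12]
roll -0.23 trans mm [-484.9785  388.4047    4.4942] len 621.355366130072
```

```bash
python3 -m pendant '{"translation":[[-0.027,0.0216,0],[-0.027,0.0216,0],[-0.027,0.0216,0],[-0.027,0.0216,0],[-0.027,0.0216,0],[-0.027,0.0216,0],[-0.027,0.0216,0],[-0.027,0.0216,0],[-0.027,0.0216,0]],"roll":[0,0,0,0,0,0,0,0,0],"hand":[-1,-1,-1,-1,-1,-1,-1,-1,-1]}' >/dev/null; python3 -m pendant '{"translation":[[-0.027,0.0216,0],[-0.027,0.0216,0],[-0.027,0.0216,0],[-0.027,0.0216,0],[-0.027,0.0216,0],[-0.027,0.0216,0],[-0.027,0.0216,0],[-0.027,0.0216,0],[-0.026,0.0216,0],[0,0,0]],"roll":[0,0,0,0,0,0,0,0,0,0],"hand":[-0.6,-0.6,-0.6,-0.6,-0.6,-0.6,-0.6,-0.6,-0.6,-0.6]}' >/dev/null;  python3 to.py .65 .2008 .079 96.2
```

```text
t 5.05 p [0.6522 0.1982 0.2044] yaw 96.02 rp [179.974    0.0729] w 0.0685 gf 0.0 F [-0.2517 -0.0643 -0.3669] q7 [-0.74  0.47  0.49  1.61 -0.24  1.12 -0.09]
roll -0.18 trans mm [  2.8498  -1.8802 125.4312] len 125.47760850510811
```

```bash
python3 -m pendant '{"translation":[[0.003,-0.002,0.02],[0,0,0.025],[0,0,0.025],[0,0,0.025],[0,0,0.02],[0,0,0.0105],[0,0,0],[0,0,0],[0,0,0],[0,0,0]],"roll":[0,0,0,0,0,0,0,0,0,0],"hand":[-0.6,-0.6,-0.6,-0.6,-0.6,-0.6,-0.6,-0.3,1,1]}' 80; python3 -m pendant '{"translation":[[0,0,0],[0,0,0],[0,0,0],[0,0,0]],"roll":[0,0,0,0],"hand":[1,1,1,1]}' 80;  python3 to.py .65 .2008 .079 96.2;python3 -c "
from h import *
save('top','grip.png',(180,120,300,230),5)"
```

```text
clock: 6.3
position: [0.6486, 0.2038, 0.0795]
tool_rot: [3.141, -0.0, 1.679]
wrist_force: [0.2, -0.4, 0.1]
gripper_width: 0.0194
gripper_force: 0.0
clock: 6.8
position: [0.6484, 0.2038, 0.079]
tool_rot: [-3.142, 0.0, 1.68]
wrist_force: [-0.3, 0.7, -0.5]
gripper_width: -0.0001
gripper_force: 0.0
t 6.8 p [0.6484 0.2038 0.079 ] yaw 96.23 rp [-179.9951    0.0028] w -0.0001 gf 0.0 F [-0.3406  0.7163 -0.5333] q7 [-0.71  0.59  0.43  1.71 -0.3   0.9  -0.04]
roll 0.03 trans mm [-3.1378  1.2876 -0.0208] len 3.3917484604713137
```

View pics/grip.png

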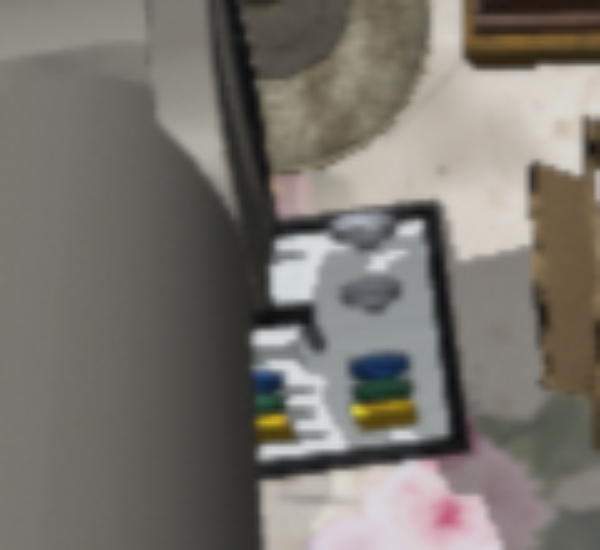

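The arm covers the grip in the top view. The fingers shut on nothing, although the visible end of the bar at crop (290,315) hasn't moved. I'll check from the side.

```bash
python3 -c "
from h import *
save('side','grip_s.png',(250,100,390,210),5)
s=env.get_state();p=s['position'];print(p,(proj('side',[p,[.65,.2008,.097],[.65,.2008,.103]])-[250,100])*5)"
```

```text
[0.6484 0.2037 0.079 ] [[324.1344 466.6463]
 [328.32   437.5998]
 [328.6492 427.256 ]]
```

View pics/grip_s.png

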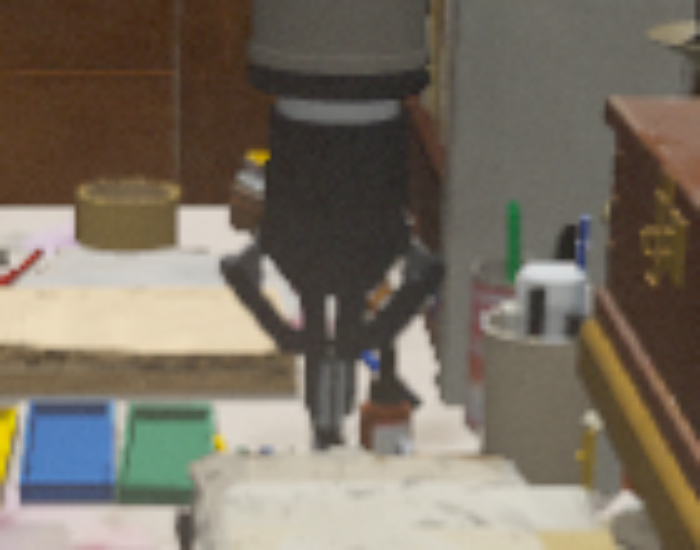

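Crop: the fingers look fully shut, with their tips around (328,440), at bar height. The bar isn't between them, so I'll probe downwards gently to find out whether the tips are above it.

```bash
for i in 1; do python3 -m pendant '{"translation":[[0,0,0.003],[0,0,0]],"roll":[0,0],"hand":[1,1]}'; python3 -m pendant '{"translation":[[0,0,0.003],[0,0,0]],"roll":[0,0],"hand":[1,1]}'; done; python3 -c "
from h import *
print(env.get_state()['tau'])
im=env.camera('side'); cv2.imwrite('pics/raw.png',im[:,:,::-1])
for d in env.spot_point('side','rack_handle')+env.spot_point('side','stick_a_mid'): print(d)"
```

```text
clock: 7.15
position: [0.6487, 0.2038, 0.0764]
tool_rot: [3.141, -0.0, 1.679]
wrist_force: [-2.1, -0.4, 6.4]
gripper_width: -0.0002
gripper_force: 3.5
clock: 7.4
position: [0.6489, 0.2039, 0.0761]
tool_rot: [3.14, -0.002, 1.679]
wrist_force: [-16.2, -4.5, 45.4]
gripper_width: -0.0001
gripper_force: 22.6
[  1.1967 -73.6006  10.9057 -33.3745  -0.3269  -6.0096   0.02  ]
{'point': [317.8, 185.5], 'p': 0.46}
{'point': [243.2, 288.4], 'p': 0.66}
{'point': [317.4, 185.0], 'p': 0.59}
```

```bash
python3 -m pendant '{"translation":[[0,0,-0.01],[0,0,-0.025],[0,0,-0.025],[0,0,0],[0,0,0]],"roll":[0,0,0,0,0],"hand":[1,1,1,1,1]}'; python3 -c "
from h import *
im=env.camera('side')[:,:,::-1]
s=env.get_state();p=s['position']
im=cv2.resize(im[100:210,250:390],None,fx=5,fy=5)
for P,c in((p,(0,0,255)),([.645,.159,.097],(0,255,0)),([.655,.243,.097],(255,255,0))):
    q=(proj('side',P)[0]-[250,100]+.5)*5; cv2.circle(im,tuple(int(v) for v in q),3,c,-1); print(q)
cv2.imwrite('pics/tip.png',im)"
```

```text
clock: 8.18
position: [0.6481, 0.2038, 0.1324]
tool_rot: [-3.141, 0.0, 1.68]
wrist_force: [0.2, 0.1, -0.9]
gripper_width: -0.0002
gripper_force: 0.0
[328.6304 377.4019]
[325.8249 465.4691]
[335.4829 415.9669]
```

View pics/tip.png

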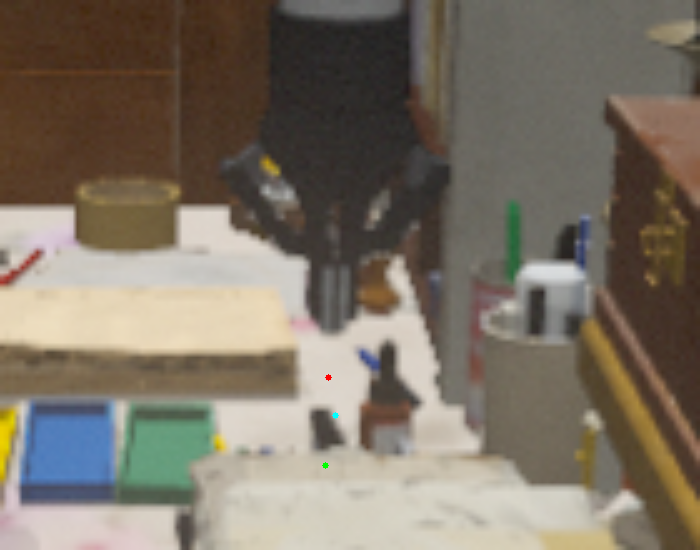

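The tips appear at row 328, but the reported TCP projects to row 377. The real tips are about 27 mm above the reading, which agrees with the contact on the bar top (0.103) at a reading of 0.0765. From here on: true tip z = reading + 0.0265.

```bash
python3 -m pendant '{"translation":[[-0.003,0.001,0],[0,0,0],[0,0,0.02],[0,0,0.02],[0,0,0.02],[0,0,0.015],[0,0,0.005],[0,0,0],[0,0,0],[0,0,0]],"roll":[0,0,0,0,0,0,0,0,0,0],"hand":[-0.6,-0.6,-0.6,-0.6,-0.6,-0.6,-0.6,-0.6,1,1]}' 80; python3 -m pendant '{"translation":[[0,0,0],[0,0,0],[0,0,0],[0,0,0]],"roll":[0,0,0,0],"hand":[1,1,1,1]}' 80;  python3 to.py .65 .2008 .079 96.2
```

```text
clock: 9.48
position: [0.6501, 0.2011, 0.0537]
tool_rot: [3.141, -0.0, 1.68]
wrist_force: [1.1, 0.5, -0.6]
gripper_width: 0.0326
gripper_force: 0.0
clock: 9.98
position: [0.65, 0.201, 0.0535]
tool_rot: [3.141, -0.0, 1.679]
wrist_force: [-0.5, -0.4, 5.6]
gripper_width: 0.0107
gripper_force: 78.6
t 9.97 p [0.65   0.201  0.0535] yaw 96.23 rp [179.9636  -0.0168] w 0.0107 gf 78.6069130897522 F [-0.5139 -0.4128  5.6117] q7 [-0.69  0.62  0.42  1.73 -0.32  0.86 -0.02]
roll 0.03 trans mm [ -0.227   -0.0481 -25.531 ] len 25.532090187803064
```

Gripped (10.7 mm). Lift, back towards the robot, turn.

```bash
python3 -m pendant '{"translation":[[0,0,-0.005],[0,0,-0.012],[0,0,-0.02],[0,0,-0.02],[0,0,-0.02],[0,0,0],[0,-0.02,0],[0,-0.03,0],[0,-0.03,0],[0,-0.03,0]],"roll":[0,0,0,0,0,0,0,0,0,0],"hand":[1,1,1,1,1,1,1,1,1,1]}' 110; python3 -m pendant '{"translation":[[0,-0.03,0],[0,-0.02,0],[0,0,0],[0,0,0],[0,0,0],[0,0,0],[0,0,0],[0,0,0],[0,0,0],[0,0,0]],"roll":[0,0,0,-8,-9,-9,-9,-9,-9,-9],"hand":[1,1,1,1,1,1,1,1,1,1]}' 110;  python3 to.py .65 .2008 .079 96.2; python3 -c "
from h import *
for c in (200,240,280): print(on_z('top',(c,285),0))"
```

```text
clock: 11.22
position: [0.539, 0.1887, 0.1294]
tool_rot: [-3.141, 0.0, 1.68]
wrist_force: [0.0, 0.6, -5.2]
gripper_width: 0.0095
gripper_force: 109.1
clock: 12.48
position: [0.4912, 0.1835, 0.1297]
tool_rot: [-3.141, -0.0, 2.767]
wrist_force: [-0.2, 0.1, -5.6]
gripper_width: 0.0094
gripper_force: 109.2
t 12.47 p [0.4912 0.1835 0.1297] yaw 158.51 rp [-179.9868   -0.0035] w 0.0094 gf 109.17294144630432 F [-0.1608  0.0824 -5.5838] q7 [-0.71  0.27  0.27  2.03 -0.1   0.85  0.81]
roll 62.31 trans mm [  0.0605 159.7819  50.703 ] len 167.6336684832265
[0.379  0.2956 0.    ]
[0.376  0.1809 0.    ]
[0.373  0.0664 0.    ]
```

```bash
python3 -m pendant '{"translation":[[0,0,0],[0,0,0],[0,0,0],[0,0,0],[0,0,0],[0,0,0],[0,0,0],[0,0,0],[0,0,0],[0,0,0]],"roll":[-10,-10,-10,-10,-10,-10,-10,-10,-10,-10],"hand":[1,1,1,1,1,1,1,1,1,1]}' 110;  python3 to.py .65 .2008 .079 -83.8
```

```text
clock: 13.72
position: [0.4911, 0.1834, 0.1296]
tool_rot: [3.141, -0.0, -1.771]
wrist_force: [0.1, 0.3, -4.6]
gripper_width: 0.0097
gripper_force: 109.2
t 13.72 p [0.4911 0.1834 0.1296] yaw -101.47 rp [179.9771  -0.0016] w 0.0097 gf 109.17423963546753 F [ 0.0916  0.339  -4.6246] q7 [-0.45  0.27 -0.03  2.01  0.01  0.86  2.45]
roll -17.67 trans mm [  -0.0923 -159.8122   50.6459] len 167.64534370658853
```

```bash
python3 -m pendant '{"translation":[[0,0,0],[0,0,0],[0,0,0]],"roll":[-8,-6,-3.7],"hand":[1,1,1]}' 110;  python3 to.py .656 .2014 .104 -83.8;  python3 -m pendant '{"translation":[[0,-0.02,0],[0,-0.02,0],[0,-0.02,0]],"roll":[0,0,0],"hand":[1,1,1]}' 110;  python3 to.py .656 .2014 .104 -83.8
```

```text
clock: 14.1
position: [0.4911, 0.1836, 0.1296]
tool_rot: [3.141, 0.0, -1.465]
wrist_force: [-0.4, 0.0, -5.3]
gripper_width: 0.0098
gripper_force: 109.2
t 14.1 p [0.4911 0.1836 0.1296] yaw -83.93 rp [179.9739   0.0062] w 0.0098 gf 109.16559219360352 F [-0.3672  0.0255 -5.2915] q7 [-0.37  0.27 -0.13  2.01  0.05  0.86  2.72]
roll -0.13 trans mm [   0.0719 -165.9004   25.6339] len 167.8690872990714
clock: 14.48
position: [0.5514, 0.1896, 0.1296]
tool_rot: [3.141, 0.0, -1.468]
wrist_force: [-0.5, -0.1, -5.3]
gripper_width: 0.0099
gripper_force: 109.2
t 14.47 p [0.5514 0.1896 0.1296] yaw -84.11 rp [179.9687   0.0173] w 0.0099 gf 109.15549993515015 F [-0.4745 -0.0677 -5.3047] q7 [-0.28  0.37 -0.2   1.88  0.09  0.91  2.72]
roll -0.31 trans mm [  -0.4797 -105.2418   25.5528] len 108.30051618436795
```

```bash
python3 -m pendant '{"translation":[[0,-0.02,0],[0,-0.02,0],[0,-0.02,0],[0,-0.02,0],[0,-0.015,0],[0,-0.01,0],[0,0,0],[0,0,0]],"roll":[0,0,0,0,0,0,0,0],"hand":[1,1,1,1,1,1,1,1]}' 110;  python3 to.py .656 .2017 .0535 -83.8; python3 -c "
from h import *
i=env.camera('top')[:,:,::-1]; cv2.imwrite('pics/over.png',cv2.resize(i[140:240,170:300],None,fx=6,fy=6,interpolation=cv2.INTER_CUBIC))"
```

```text
clock: 15.48
position: [0.6542, 0.2006, 0.1299]
tool_rot: [3.141, -0.0, -1.467]
wrist_force: [-0.4, -0.3, -5.0]
gripper_width: 0.0099
gripper_force: 109.1
t 15.47 p [0.6542 0.2006 0.1299] yaw -84.05 rp [179.9692  -0.0048] w 0.0099 gf 109.13974642753601 F [-0.4378 -0.2805 -5.0147] q7 [-0.19  0.52 -0.28  1.63  0.16  1.01  2.72]
roll -0.25 trans mm [-0.8645 -1.8932 76.4274] len 76.45573386038839
```

View pics/over.png

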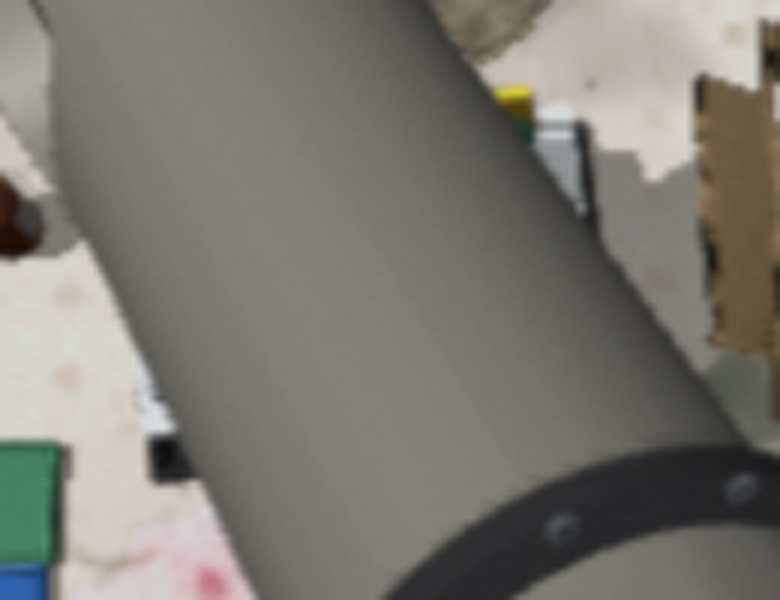

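The arm covers the rack, with only a yellow plate at (515,95) and the holder corner showing, so I'll seat it by feel.

```bash
python3 -m pendant '{"translation":[[-0.001,-0.002,0],[0,0,0.02],[0,0,0.02],[0,0,0.018],[0,0,0.004],[0,0,0]],"roll":[-0.3,0,0,0,0,0],"hand":[1,1,1,1,1,1]}' 110|tail -4;  python3 to.py .656 .2017 .0535 -83.8; python3 -m pendant '{"translation":[[0,0,0.004],[0,0,0],[0,0,0.003],[0,0,0]],"roll":[0,0,0,0],"hand":[1,1,1,1]}' 110
```

```text
tool_rot: [3.141, -0.0, -1.462]
wrist_force: [0.9, -0.1, -5.6]
gripper_width: 0.0094
gripper_force: 109.1
t 16.27 p [0.6566 0.2018 0.0677] yaw -83.77 rp [179.9702  -0.0048] w 0.0094 gf 109.09945249557495 F [ 0.8793 -0.1128 -5.602 ] q7 [-0.19  0.59 -0.28  1.67  0.2   0.91  2.7 ]
roll 0.03 trans mm [ 0.0483  0.6039 14.1684] len 14.181335398869507
clock: 16.77
position: [0.6572, 0.2026, 0.0617]
tool_rot: [-3.14, 0.001, -1.461]
wrist_force: [-0.2, 3.0, 2.2]
gripper_width: 0.0097
gripper_force: 110.3
```

```bash
python3 -m pendant '{"translation":[[-0.002,0,-0.001],[0,0,0.003],[0,0,0],[0,0,0.003],[0,0,0]],"roll":[0,0,0,0,0],"hand":[1,1,1,1,1]}' 110
```

```text
clock: 17.4
position: [0.657, 0.2057, 0.0587]
tool_rot: [-3.139, 0.002, -1.461]
wrist_force: [-9.3, 3.2, 29.7]
gripper_width: 0.0095
gripper_force: 114.3
```

```bash
python3 -m pendant '{"translation":[[0,0,-0.005],[0,0.0015,0],[0,0,0.001],[0,0,0]],"roll":[0,0,0,0],"hand":[1,1,1,1]}' 110; python3 -m pendant '{"translation":[[0,0,0.002],[0,0,0],[0,0,0.0015],[0,0,0]],"roll":[0,0,0,0],"hand":[1,1,1,1]}' 110; python3 -c "
from h import *
print(env.get_state()['moment'])"
```

```text
clock: 17.9
position: [0.655, 0.2043, 0.06]
tool_rot: [-3.141, 0.001, -1.462]
wrist_force: [0.0, 4.7, 4.0]
gripper_width: 0.0095
gripper_force: 110.6
clock: 18.4
position: [0.6553, 0.2047, 0.0587]
tool_rot: [-3.14, 0.001, -1.462]
wrist_force: [-9.1, 3.1, 29.7]
gripper_width: 0.0097
gripper_force: 114.3
[-0.2915  1.9635  0.0296]
```

```bash
python3 -c "
from h import *
a=env.camera('side')[:,:,::-1]; b=env.camera('top')[:,:,::-1]
a=cv2.resize(a[140:220,260:380],(790,527)[:2],interpolation=cv2.INTER_CUBIC)
cv2.imwrite('pics/seat_s.png',a)
b=cv2.resize(b[145:235,175:290],None,fx=6,fy=6,interpolation=cv2.INTER_CUBIC)
cv2.imwrite('pics/seat_t.png',b)"
```

```text
(no output)
```

View pics/seat_t.png

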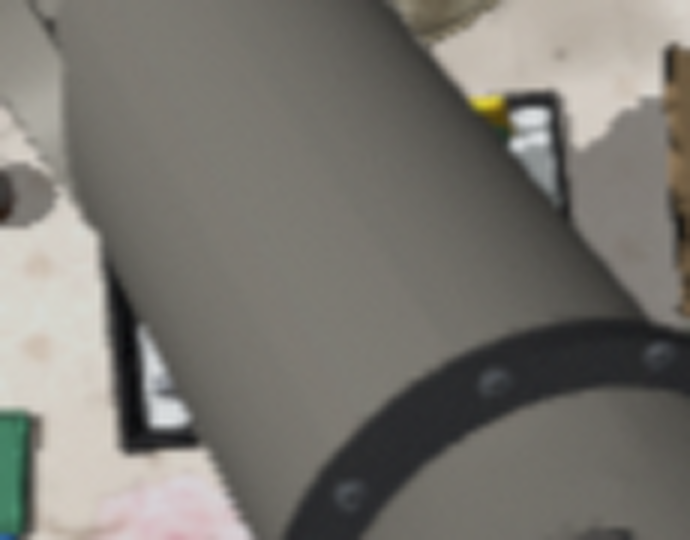

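```bash
python3 -m pendant '{"translation":[[0,0,-0.002],[0,0,0],[0,0,0],[0,0,0],[0,0,0],[0,0,-0.02],[0,0,-0.03],[0,0,-0.03],[0,0,-0.03],[0,0.04,0]],"roll":[0,0,0,0,0,0,0,0,0,0],"hand":[0.2,-0.6,-0.6,-0.6,-0.6,-0.6,-0.6,-0.6,-0.6,-0.6]}' 80; python3 -m pendant '{"translation":[[0.03,0.04,0],[0.04,0.04,0],[0.04,0.04,0],[0.04,0.04,0],[0.04,0.03,0],[0.04,0,0],[0,0,0]],"roll":[9,9,9,9,9,9,9],"hand":[-0.6,-0.6,-0.6,-0.6,-0.6,-0.6,-0.6]}'; python3 -c "
from h import *
b=env.camera('top')[:,:,::-1]
b=cv2.resize(b[145:235,175:290],None,fx=6,fy=6,interpolation=cv2.INTER_CUBIC)
cv2.imwrite('pics/seated.png',b)"
```

```text
clock: 19.75
position: [0.6176, 0.1998, 0.1722]
tool_rot: [-3.136, 0.001, -1.463]
wrist_force: [-0.4, 0.2, -0.8]
gripper_width: 0.0684
gripper_force: 0.0
clock: 20.62
position: [0.3657, 0.0202, 0.1698]
tool_rot: [-3.14, 0.001, -2.569]
wrist_force: [1.4, 0.6, 1.1]
gripper_width: 0.0682
gripper_force: 0.0
```

View pics/seated.png

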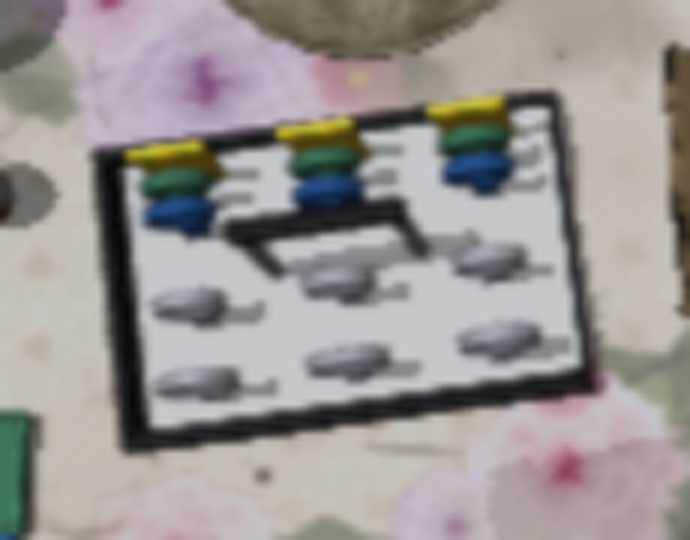

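The rack now has its wide rings near, but the right rim shows thin (about 12 px) and the left thick (about 28 px), so its right edge is probably sitting on the rim. I'll measure that.

Run:
```python
from h import *
q=lambda p:(np.array(p)+.5)/6-.5+[175,145]
for z in(.103,.108):
    H=np.array([on_z('top',q(p),z)[:2] for p in((225,228),(405,203),(240,245),(408,222))]); print('handle',z,H.mean(0))
# plate corners (top of base plate seated z=.013)
print('expected plate corners + holder corners in crop px')
c=np.array([.653,.2012]);t=np.radians(6.1);X=np.array([np.cos(t),np.sin(t)]);Y=np.array([-X[1],X[0]])
for hx,hy,z in((.066,.106,.013),(.0765,.1165,.016)):
    P=[np.r_[c+sx*hx*X+sy*hy*Y,z] for sx,sy in((1,1),(1,-1),(-1,-1),(-1,1))]
    print(((proj('top',P)-[175,145]+.5)*6-.5).round())
for n in('rack_handle','rack_wide_end'):
    for cm in('top','side'):
        for d in env.spot_point(cm,n)[:1]: print(n,cm,d,on_z(cm,d['point'],.097 if 'handle' in n else .05))
```

```text
handle 0.103 [0.6547 0.2001]
handle 0.108 [0.6535 0.1994]
expected plate corners + holder corners in crop px
[[116. 169.]
 [540. 114.]
 [574. 373.]
 [142. 430.]]
[[ 92. 150.]
 [558.  89.]
 [598. 390.]
 [121. 454.]]
rack_handle top {'point': [225.5, 184.6], 'p': 0.65} [0.6491 0.2074 0.097 ]
rack_handle side {'point': [317.5, 184.6], 'p': 0.44} [0.6566 0.2261 0.097 ]
rack_wide_end top {'point': [233.7, 207.4], 'p': 0.93} [0.5933 0.1914 0.05  ]
```

The plate corners sit about 4 mm towards -y, with the right edge up on the rim. I'll regrip lightly with the comfortable wrist pose and drag it +y.

```bash
python3 -m pendant '{"translation":[[0,0,0],[0,0,0],[0,0,0],[0,0,0],[0,0,0],[0,0,0],[0,0,0],[0,0,0],[0,0,0],[0,0,0]],"roll":[10,10,10,10,10,10,10,10,10,10],"hand":[-0.6,-0.6,-0.6,-0.6,-0.6,-0.6,-0.6,-0.6,-0.6,-0.6]}' 25 >/dev/null; python3 -m pendant '{"translation":[[0,0,0],[0,0,0],[0,0,0]],"roll":[10,6.5,0],"hand":[-0.6,-0.6,-0.6]}' 25 >/dev/null; python3 to.py .6555 .201 .125 96.2
```

```text
t 22.5 p [0.3672 0.0222 0.1686] yaw 96.93 rp [-179.9891   -0.0053] w 0.0683 gf 0.0 F [ 0.4089 -0.0339  0.2117] q7 [ 0.06 -0.03 -0.29  2.27 -0.01  0.91 -0.1 ]
roll 0.73 trans mm [146.6505 305.9704  43.571 ] len 342.0857601537691
```

```bash
python3 -m pendant '{"translation":[[0.0146,0.0306,0],[0.0146,0.0306,0],[0.0146,0.0306,0],[0.0146,0.0306,0],[0.0146,0.0306,0],[0.0146,0.0306,0],[0.0146,0.0306,0],[0.0146,0.0306,0],[0.0146,0.0306,0.02],[0.0146,0.0306,0.02]],"roll":[0.7,0,0,0,0,0,0,0,0,0],"hand":[-0.6,-0.6,-0.6,-0.6,-0.6,-0.6,-0.6,-0.6,-0.6,-0.6]}' 25 >/dev/null; python3 -m pendant '{"translation":[[0,0,0],[0,0,0]],"roll":[0,0],"hand":[-0.6,-0.6]}' 25 >/dev/null; python3 to.py .6555 .201 .0575 96.2
```

```text
t 24.0 p [0.6553 0.1995 0.1283] yaw 96.2 rp [-179.9529    0.0115] w 0.0683 gf 0.0 F [-0.2691  0.0819  0.2085] q7 [-0.17  0.53 -0.31  1.63  0.18  1.01 -0.43]
roll -0.0 trans mm [ 1.4609  0.3273 70.7825] len 70.79836893852489
```

```bash
python3 -m pendant '{"translation":[[0,0,0.02],[0,0,0.02],[0,0,0.02],[0,0,0.01],[0,0,0],[0,0,0],[0,0,0],[0,0,0],[0,0,0],[0,0,0]],"roll":[0,0,0,0,0,0,0,0,0,0],"hand":[-0.6,-0.6,-0.6,-0.6,-0.6,1,1,1,1,1]}' 25; python3 -m pendant '{"translation":[[0,0,0],[0.002,0,0],[0.002,0,0],[0.001,0,0],[0,0,0]],"roll":[0,0,0,0,0],"hand":[1,1,1,1,1]}' 25; python3 -m pendant '{"translation":[[0,0,0.002],[0,0,0.002],[0,0,0]],"roll":[0,0,0],"hand":[1,1,1]}' 25
```

```text
clock: 25.25
position: [0.6558, 0.1996, 0.059]
tool_rot: [3.141, 0.0, 1.676]
wrist_force: [-2.3, -0.6, 6.3]
gripper_width: 0.0116
gripper_force: 27.1
clock: 25.88
position: [0.655, 0.2046, 0.0582]
tool_rot: [-3.141, -0.0, 1.676]
wrist_force: [0.8, -0.4, -3.3]
gripper_width: 0.0114
gripper_force: 26.0
clock: 26.25
position: [0.6555, 0.2035, 0.0544]
tool_rot: [3.141, 0.001, 1.675]
wrist_force: [0.7, -5.7, 1.5]
gripper_width: 0.011
gripper_force: 26.5
```

```bash
python3 -m pendant '{"translation":[[0,0,0],[0,0,0],[0,0,0],[0,0,0],[0,0,-0.02],[0,0,-0.03],[0,0,-0.03],[0,-0.03,-0.03],[-0.04,-0.04,0],[-0.04,-0.04,0]],"roll":[0,0,0,0,0,0,0,0,0,0],"hand":[0.2,-0.5,-0.5,-0.5,-0.5,-0.5,-0.5,-0.5,-0.5,-0.5]}' 25; python3 -m pendant '{"translation":[[-0.04,-0.04,0],[-0.04,-0.04,0],[-0.04,-0.04,0],[-0.04,-0.02,0],[-0.04,-0.01,0]],"roll":[0,0,0,0,0],"hand":[-0.5,-0.5,-0.5,-0.5,-0.5]}'; python3 -c "
from h import *
b=env.camera('top')[:,:,::-1]; cv2.imwrite('pics/raw2.png',b)
b=cv2.resize(b[145:235,175:290],None,fx=6,fy=6,interpolation=cv2.INTER_CUBIC)
cv2.imwrite('pics/seated2.png',b)"
```

```text
clock: 27.5
position: [0.5535, 0.1128, 0.1662]
tool_rot: [3.14, -0.0, 1.677]
wrist_force: [1.8, -1.4, -0.0]
gripper_width: 0.0642
gripper_force: 0.0
clock: 28.12
position: [0.4255, -0.1025, 0.1662]
tool_rot: [3.139, 0.001, 1.676]
wrist_force: [1.2, -1.1, -0.7]
gripper_width: 0.0642
gripper_force: 0.0
```

View pics/seated2.png

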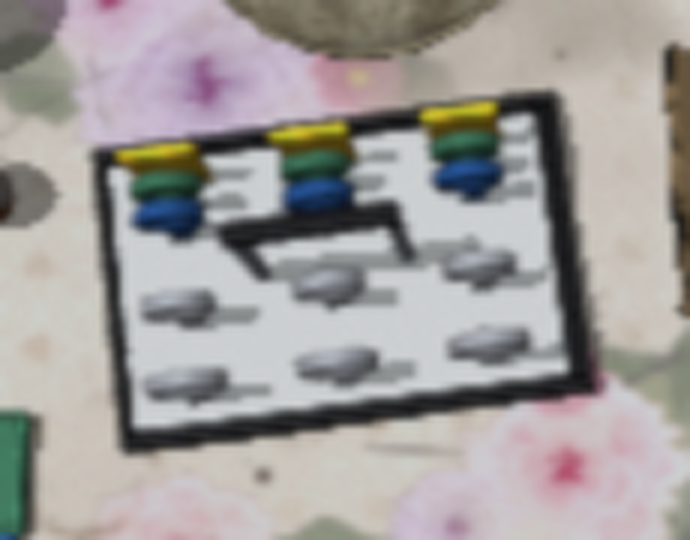

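It now looks inside the rim, shifted slightly to +y. I'll compare the plate's extents numerically with the initial seated picture.

Run:
```python
from h import *
c=np.array([.653,.2012]);t=np.radians(6.1);X=np.array([np.cos(t),np.sin(t)]);Y=np.array([-X[1],X[0]])
def edges(fn):
    g=cv2.imread(fn)[:,:,1].astype(np.float32)
    for xs in(-.05,-.035,.0,.02,.05):
        ys=np.arange(-.125,.125,.0005)
        P=np.array([np.r_[c+xs*X+y*Y,.013] for y in ys]); q=proj('top',P).astype(np.float32)
        v=cv2.remap(g,q[:,0][None],q[:,1][None],cv2.INTER_LINEAR)[0]
        lo=[ys[i] for i in range(len(ys)-1) if ys[i]<-.08 and v[i]<110<=v[i+1]]
        hi=[ys[i] for i in range(len(ys)-1) if ys[i]>.08 and v[i]>=110>v[i+1]]
        print(xs,lo,hi)
for f in('pics/top0.png','pics/raw2.png'): print(f); edges(f)
```

```text
pics/top0.png
-0.05 [np.float64(-0.10399999999999998)] [np.float64(0.10950000000000021)]
-0.035 [np.float64(-0.10449999999999998)] [np.float64(0.10800000000000021)]
0.0 [np.float64(-0.10499999999999998)] [np.float64(0.1075000000000002)]
0.02 [np.float64(-0.10549999999999998)] [np.float64(0.10850000000000021)]
0.05 [np.float64(-0.10399999999999998)] [np.float64(0.10850000000000021)]
pics/raw2.png
-0.05 [np.float64(-0.10249999999999998)] [np.float64(0.10950000000000021)]
-0.035 [np.float64(-0.10399999999999998)] [np.float64(0.11050000000000021)]
0.0 [np.float64(-0.10299999999999998)] [np.float64(0.11050000000000021)]
0.02 [np.float64(-0.10249999999999998)] [np.float64(0.11000000000000021)]
0.05 [np.float64(-0.10349999999999998)] [np.float64(0.10900000000000021)]
```

The plate is flat in both (213 mm wide) and shifted +1.5 mm, so it's seated. Next, re-measure the sticks and go to stick b.

```bash
cat > sticks.py <<'E'
from h import *
def sticks(boxes):
    im=env.camera('top')[:,:,::-1]; hsv=cv2.cvtColor(im,cv2.COLOR_BGR2HSV)
    for nm,(x0,y0,x1,y1,z) in boxes.items():
        h=hsv[y0:y1,x0:x1]; m=((h[...,0]<15)&(h[...,1]>90)&(h[...,2]<200)).astype(np.uint8)
        n,l,st,_=cv2.connectedComponentsWithStats(m)
        if n<2: print(nm,'none'); continue
        m=l==1+np.argmax(st[1:,4])
        W=np.array([on_z('top',p[::-1]+[x0,y0],z)[:2] for p in np.argwhere(m)])*1000
        u,s,v=np.linalg.svd(W-W.mean(0),full_matrices=False); d=v[0]*np.sign(v[0][0]); e=(W-W.mean(0))@d
        print(nm,'ctr',(W.mean(0)+d*(e.max()+e.min())/2).round(1),'len',round(np.ptp(e)),'ang',round(np.degrees(np.arctan2(d[1],d[0])),1),'n',len(W))
if __name__=='__main__': sticks(dict(b=(315,215,349,285,.012),a=(352,212,388,285,.0085),c=(389,212,420,285,.005)))
E
python3 - <<'E'
from h import *
print(proj('top',[[.4255,-.1025,.19]]))
E
python3 -m pendant '{"translation":[[0,0,0],[0,0,0],[0,0,0],[0,0,0],[0,0,0],[0,0,0],[0,0,0],[0,0,0],[0,0,0],[0,0,0]],"roll":[-9.3,-9.3,-9.3,-9.3,-9.3,-9.3,-9.3,-9.3,-9.3,-9.3],"hand":[0,0,0,0,0,0,0,0,0,0]}' 40 >/dev/null
python3 sticks.py; python3 to.py .421 -.0874 .03 189.1
```

```text
[[349.5025 263.6067]]
b ctr [479.9 -78. ] len 101 ang 9.7 n 234
a ctr [ 543.8 -203.2] len 12 ang 87.8 n 14
c ctr [ 570.4 -331.7] len 17 ang -89.1 n 13
t 29.48 p [ 0.4265 -0.1011  0.1658] yaw -170.15 rp [-179.9599    0.0776] w 0.0429 gf 0.0 F [-0.5127 -0.6322  0.9794] q7 [ 0.38  0.1  -0.31  2.14  0.04  0.91  1.79]
roll 0.75 trans mm [  3.2175  14.4081 135.7637] len 136.56404807262848
```

```bash
python3 -m pendant '{"translation":[[0.003,0.0144,0.02],[0,0,0.03],[0,0,0.03],[0,0,0.03],[0,0,0.03],[0,0,0.02],[0,0,0.015],[0,0,0.008],[0,0,0.003],[0,0,0]],"roll":[0.7,0,0,0,0,0,0,0,0,0],"hand":[0,0,0,0,0,0,0,0,0,0]}' 40; python3 to.py .421 -.0874 -.0225 189.1
```

```text
clock: 30.72
position: [0.4211, -0.0876, -0.0212]
tool_rot: [-3.141, 0.0, -2.997]
wrist_force: [-0.0, -0.1, 0.5]
gripper_width: 0.0427
gripper_force: 0.0
t 30.73 p [ 0.4211 -0.0876 -0.0212] yaw -171.69 rp [-179.9865    0.0235] w 0.0427 gf 0.0 F [-0.0132 -0.114   0.472 ] q7 [ 0.28  0.41 -0.25  2.29  0.23  0.46  1.55]
roll -0.79 trans mm [0.0545 0.1747 1.3466] len 1.3589577868284666
```

```bash
python3 -m pendant '{"translation":[[0,0,0],[0,0,0],[0,0,0],[0,0,0],[0,0,0],[0,0,0]],"roll":[-0.8,0,0,0,0,0],"hand":[1,1,1,1,1,1]}' 40; python3 -m pendant '{"translation":[[0,0,-0.02],[0,0,-0.03],[0,0,-0.03],[0,0,-0.03],[0,0,0]],"roll":[0,0,0,0,0],"hand":[1,1,1,1,1]}' 40;  python3 to.py .55 .12 .08 186.1;python3 - <<'E'
from h import *
# lanes: target TCP reading for stick-end before ring
c=np.array([.653,.2012]);t=np.radians(6.1);X=np.array([np.cos(t),np.sin(t)]);Y=np.array([-X[1],X[0]])
for n,k in(('L-',-.072),('L0',0),('L+',.072)): 
    w=c-.058*X+(.0033+k)*Y; print(n,w,'X',X)
E
```

```text
clock: 31.48
position: [0.4211, -0.0876, -0.0209]
tool_rot: [-3.141, 0.001, -2.982]
wrist_force: [-1.4, 0.4, 9.4]
gripper_width: 0.021
gripper_force: 38.9
clock: 32.1
position: [0.4221, -0.0879, 0.0906]
tool_rot: [-3.14, 0.004, -2.982]
wrist_force: [0.1, 0.5, -2.1]
gripper_width: 0.0209
gripper_force: 39.9
t 32.1 p [ 0.4221 -0.0879  0.0906] yaw -170.87 rp [-179.9026    0.2165] w 0.0209 gf 39.929247605614364 F [ 0.1141  0.4761 -2.0912] q7 [ 0.36  0.2  -0.34  2.23  0.1   0.73  1.69]
roll 3.03 trans mm [-149.2173  193.0892   10.622 ] len 244.25824198537
L- [0.6026 0.1267] X [0.9943 0.1063]
L0 [0.595  0.1983] X [0.9943 0.1063]
L+ [0.5873 0.2699] X [0.9943 0.1063]
```

Gripped b at 20.9 mm across the flats, which makes it the thick one. Go in front of lane L-.

```bash
python3 to.py .4763 .1132 .09 186.1|tail -1;  python3 -m pendant '{"translation":[[-0.0075,0.0194,0],[-0.0075,0.0194,0],[-0.0075,0.0194,0],[-0.0075,0.0194,0],[-0.0075,0.0194,0],[-0.0075,0.0194,0],[-0.0075,0.0194,0],[-0.0075,0.0194,0],[-0.0075,0.0194,0],[-0.0075,0.0194,0]],"roll":[3,0,0,0,0,0,0,0,0,0],"hand":[1,1,1,1,1,1,1,1,1,1]}' 40 >/dev/null;python3 -m pendant '{"translation":[[0,0,0],[0,0,0]],"roll":[0,0],"hand":[1,1]}' >/dev/null; python3 to.py .4763 .1132 .09 186.1
python3 - <<'E'
from h import *
im=env.camera('side')[:,:,::-1].copy(); p=env.get_state()['position']
X=np.array([.9943,.1063,0])
P=[p+[0,0,.032]+X*s for s in(0,.042,.112)]; q=proj('side',P); print(q)
for a in q: cv2.circle(im,tuple(int(round(v)) for v in a),1,(0,255,0),-1)
cv2.imwrite('pics/b_s.png',cv2.resize(im[110:240,200:360],None,fx=5,fy=4.6,interpolation=cv2.INTER_CUBIC)[:600,:800])
h=cv2.cvtColor(im,cv2.COLOR_BGR2HSV)
for u in range(int(q[0,0])-20,int(q[2,0])+14,4):
    col=h[int(q[1,1])-25:int(q[1,1])+25,u]; m=np.where((col[:,0]<16)&(col[:,1]>90)&(col[:,2]>60)&(col[:,2]<210))[0]+int(q[1,1])-25
    print(u,m.min() if len(m) else None,m.max() if len(m) else None,len(m))
E
```

```text
roll 3.03 trans mm [-75.212  194.1594   0.622 ] len 208.21889129255757
t 33.6 p [0.4731 0.113  0.088 ] yaw -173.87 rp [-179.9772   -0.0567] w 0.0208 gf 39.941847156733274 F [ 0.3921 -0.3664 -0.0405] q7 [ 0.    0.3  -0.42  2.11  0.18  0.77  1.14]
roll 0.03 trans mm [-3.1834 -0.1506 -1.9906] len 3.7575605776588907
[[248.8128 189.5399]
 [265.1801 189.0972]
 [292.2516 188.3801]]
228 164 175 11
232 164 164 1
236 None None 0
240 187 193 7
244 187 193 7
248 None None 0
252 None None 0
256 172 193 9
260 186 193 8
264 186 193 7
268 186 193 8
272 186 193 8
276 186 192 7
280 186 192 7
284 186 192 7
288 185 191 7
292 None None 0
296 None None 0
300 None None 0
304 None None 0
```

View pics/b_s.png

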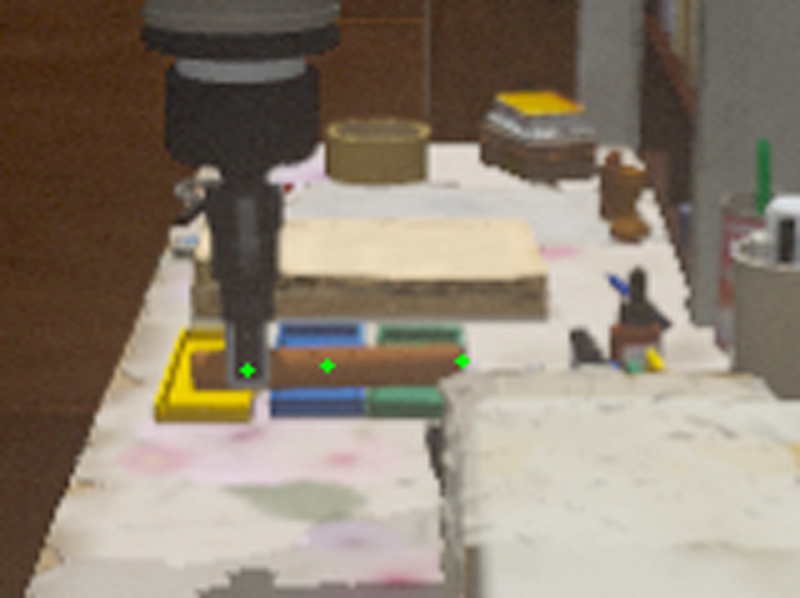

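Side view: the stick is level in the grip, its axis on the predicted points (248,370) to (462,361). Lower it to lane height and check laterally from the top.

```bash
python3 -m pendant '{"translation":[[-0.003,0,0.02],[0,0,0.025],[0,0,0.019],[0,0,0.005],[0,0,0]],"roll":[0,0,0,0,0],"hand":[1,1,1,1,1]}' 40 >/dev/null; python3 to.py .4763 .1132 .019 186.1
python3 - <<'E'
from h import *
im=env.camera('top')[:,:,::-1].copy(); p=env.get_state()['position']
X=np.array([.9943,.1063,0]);Y=np.array([-.1063,.9943,0])
g=cv2.cvtColor(im,cv2.COLOR_BGR2HSV)
for s in(.05,.07,.08,.09,.1,.108):
    ys=np.arange(-.03,.03,.0005); q=proj('top',[p+[0,0,.04]+X*s+Y*y for y in ys])
    v=[(lambda h:(h[0]<16)and(h[1]>90)and h[2]<210)(g[int(round(b)),int(round(a))]) for a,b in q]
    k=ys[np.array(v)]; print(s,(k.min(),k.max(),k.mean()) if len(k) else None)
q=proj('top',[p+[0,0,.032]+X*s for s in(0,.112)]+[[.6026,.1267,.05]]); print(q)
for a in q: cv2.circle(im,tuple(int(round(v*1)) for v in a),0,(0,255,0),-1)
cv2.imwrite('pics/b_t.png',cv2.resize(im[150:250,180:310],None,fx=6,fy=6,interpolation=cv2.INTER_CUBIC))
E
```

```text
t 34.27 p [0.4765 0.1136 0.0197] yaw -173.89 rp [-179.9927   -0.0171] w 0.0212 gf 39.942885297350585 F [ 0.0699  0.1602 -1.306 ] q7 [-0.04  0.42 -0.38  2.14  0.26  0.63  1.07]
roll 0.01 trans mm [ 0.2845 -0.4163  0.6534] len 0.8253637401912441
0.05 None
0.07 None
0.08 None
0.09 None
0.1 None
0.108 None
[[261.8    247.9361]
 [256.867  208.4521]
 [256.4857 203.5569]]
```

View pics/b_t.png

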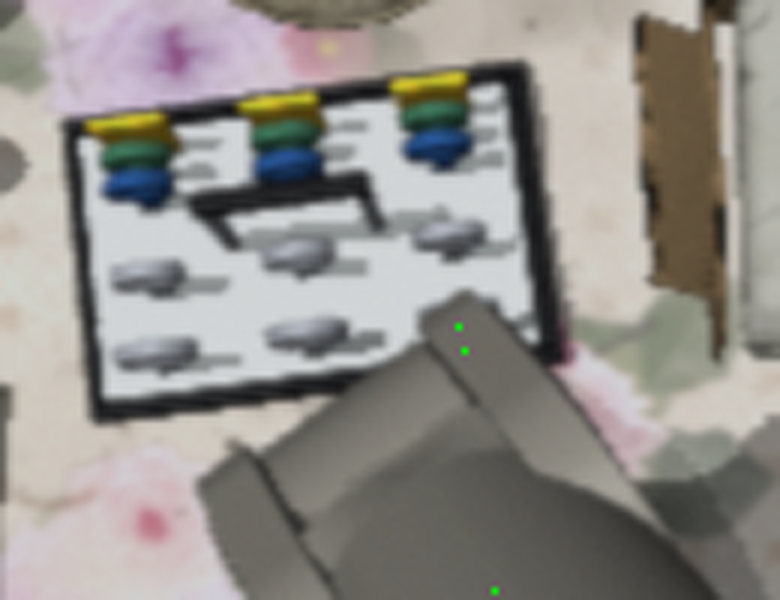

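The arm hides the stick in the top view. I'll check the lane prediction against the visible near rings in the earlier crop, at (187,384), (337,364) and (488,343).

Run:
```python
from h import *
c=np.array([.653,.2012]);t=np.radians(6.1);X=np.array([np.cos(t),np.sin(t)]);Y=np.array([-X[1],X[0]])
im=cv2.imread('pics/raw2.png'); g=im.astype(int).sum(2)
for k in(.072,0,-.072):
  for xs in(-.058,-.020):
    w=c+(xs+.004)*X+(.0033+k)*Y
    # outline of the ring: two circles r=.02
    a=np.linspace(0,2*np.pi,60); P=[]
    for dx in(-.004,.004):
        P+=[np.r_[w+dx*X+.02*np.cos(b)*Y,.05+.02*np.sin(b)] for b in a]
    q=(proj('top',P)-[175,145]+.5)*6-.5
    print(k,xs,'crop box',q.min(0).round(),q.max(0).round(),'ctr',(q.min(0)+q.max(0))/2)
```

```text
0.072 -0.058 crop box [143. 368.] [231. 403.] ctr [187.1358 385.4127]
0.072 -0.02 crop box [135. 289.] [223. 325.] ctr [179.1043 307.0205]
0 -0.058 crop box [296. 348.] [382. 383.] ctr [338.908  365.3211]
0 -0.02 crop box [287. 269.] [373. 306.] ctr [330.0201 287.1401]
-0.072 -0.058 crop box [447. 328.] [533. 363.] ctr [490.2876 345.2807]
-0.072 -0.02 crop box [438. 249.] [523. 286.] ctr [480.53   267.2962]
```

Run:
```python
import cv2,numpy as np
im=cv2.imread('pics/seated2.png')[270:420,130:580]; 
g=im[:,:,1].astype(int)
# grey ring pixels: darker than plate
b=(g<165).astype(np.uint8); n,l,s,c=cv2.connectedComponentsWithStats(b)
for i in range(1,n):
    if s[i,4]>300: print(s[i,:5]+[130,270,0,0,0],c[i]+[130,270])
```

```text
[ 245  270  151   42 3522] [328.01164111 287.2802385 ]
[ 441  270  105   24 1696] [492.77653302 278.45636792]
[  213   270   367   150 13232] [476.04330411 375.43515719]
[ 141  289  117   42 2914] [194.32498284 311.85312286]
[ 295  347  119   42 3009] [351.9149219  369.19807245]
[ 144  367  126   41 2829] [199.92965712 388.38423471]
```

Predicted ring boxes agree within 1 px. Insert.

```bash
python3 -m pendant '{"translation":[[-0.01,0.0004,0],[-0.01,0,0],[-0.007,0,0],[-0.005,0,0],[0,0,0]],"roll":[0,0,0,0,0],"hand":[1,1,1,1,1]}' 40;  python3 -m pendant '{"translation":[[-0.01,0,0],[-0.01,0,0],[-0.005,0,0],[0,0,0]],"roll":[0,0,0,0],"hand":[1,1,1,1]}' 40; python3 to.py .5668 .123 .019 186.1
```

```text
clock: 34.95
position: [0.5086, 0.1179, 0.0194]
tool_rot: [3.142, -0.0, -3.035]
wrist_force: [-1.1, -0.3, 0.0]
gripper_width: 0.021
gripper_force: 39.9
clock: 35.45
position: [0.5335, 0.1205, 0.0194]
tool_rot: [3.142, -0.0, -3.035]
wrist_force: [-0.4, 0.9, -0.4]
gripper_width: 0.021
gripper_force: 39.9
t 35.45 p [0.5335 0.1205 0.0194] yaw -173.88 rp [179.9955  -0.0064] w 0.021 gf 39.94156612548977 F [-0.3697  0.8705 -0.3523] q7 [-0.04  0.49 -0.37  2.02  0.27  0.68  1.1 ]
roll 0.02 trans mm [-33.3855  -1.0778   0.3821] len 33.40512011611605
```

```bash
python3 -m pendant '{"translation":[[-0.01,-0.001,0],[-0.01,0,0],[-0.01,0,0],[-0.004,0,0],[0,0,0]],"roll":[0,0,0,0,0],"hand":[1,1,1,1,1]}' 40;  python3 -m pendant '{"translation":[[-0.003,0,0],[-0.003,0,0],[0,0,0]],"roll":[0,0,0],"hand":[1,1,1]}' 40;python3 -m pendant '{"translation":[[-0.003,0,0],[0,0,0]],"roll":[0,0],"hand":[1,1]}' 40; python3 to.py .5668 .123 .019 186.1
```

```text
clock: 36.08
position: [0.5672, 0.1231, 0.0194]
tool_rot: [3.142, -0.0, -3.035]
wrist_force: [0.2, 0.2, -0.4]
gripper_width: 0.021
gripper_force: 39.9
clock: 36.45
position: [0.5733, 0.1238, 0.0195]
tool_rot: [3.142, 0.0, -3.035]
wrist_force: [0.1, 0.5, -1.2]
gripper_width: 0.0211
gripper_force: 39.9
clock: 36.7
position: [0.5761, 0.1241, 0.0194]
tool_rot: [-3.142, -0.0, -3.035]
wrist_force: [0.7, -0.2, -1.2]
gripper_width: 0.0212
gripper_force: 39.9
t 36.7 p [0.5761 0.1241 0.0194] yaw -173.87 rp [-179.998    -0.0132] w 0.0212 gf 39.85595683101565 F [ 0.6563 -0.2031 -1.2261] q7 [-0.04  0.54 -0.36  1.92  0.27  0.73  1.12]
roll 0.03 trans mm [ 9.3481 -0.0673  0.4142] len 9.357561418618465
```

```bash
for i in 1; do python3 -m pendant '{"translation":[[-0.003,0,0],[0,0,0]],"roll":[0,0],"hand":[1,1]}' 40|sed -n '2p;4p'; python3 -m pendant '{"translation":[[-0.003,0,0],[0,0,0]],"roll":[0,0],"hand":[1,1]}' 40|sed -n '2p;4p'; done
```

```text
position: [0.579, 0.1243, 0.0194]
wrist_force: [-1.7, -0.6, -0.9]
position: [0.5807, 0.1244, 0.019]
wrist_force: [-7.9, -1.9, 0.6]
```

```bash
python3 -m pendant '{"translation":[[0.0005,0,0],[0,0,0],[0,0,0],[0,0,0],[0,0,-0.02],[0,0,-0.03],[0,0,-0.03],[0.02,0,-0.02],[0.03,0,0],[0.03,0,0]],"roll":[0,0,0,0,0,0,0,0,0,0],"hand":[0.4,0,0,0,0,0,0,0,0,0]}' 40; python3 to.py .4385 -.183 .09 168.3
```

```text
clock: 38.45
position: [0.5015, 0.1162, 0.1211]
tool_rot: [3.142, 0.002, -3.035]
wrist_force: [-0.2, 0.6, -0.9]
gripper_width: 0.0427
gripper_force: 0.0
t 38.45 p [0.5015 0.1162 0.1211] yaw -173.86 rp [179.999    0.0947] w 0.0427 gf 0.0 F [-0.2322  0.64   -0.8581] q7 [ 0.02  0.29 -0.43  2.02  0.16  0.86  1.17]
roll 17.84 trans mm [   1.0314 -305.7564   31.0715] len 307.33285517642173
```

```bash
python3 sticks.py
python3 - <<'E'
from h import *
im=env.camera('top')[:,:,::-1];h=cv2.cvtColor(im,cv2.COLOR_BGR2HSV)
# b in the rack: brown outside the wide ring
m=(h[...,0]<16)&(h[...,1]>90)&(h[...,2]<210); m[:190]=0;m[235:]=0;m[:,:180]=0;m[:,285:]=0
W=np.array([on_z('top',p[::-1],.055)[:2] for p in np.argwhere(m)]);print(len(W)); 
if len(W): print(W.mean(0),W.min(0),W.max(0))
E
```

```text
b none
a ctr [ 481.5 -191.4] len 138 ang -11.8 n 227
c ctr [ 570.2 -331.6] len 17 ang 89.2 n 11
0
```

```bash
python3 -m pendant '{"translation":[[0,0,0],[0,0,0],[0,-0.038,0],[0,-0.038,0],[0,-0.038,0],[0,-0.038,0],[0,-0.038,0],[0,-0.038,0],[0,-0.038,0],[0.001,-0.04,0]],"roll":[9,8.8,0,0,0,0,0,0,0,0],"hand":[0,0,0,0,0,0,0,0,0,0]}' 40 >/dev/null; python3 -m pendant '{"translation":[[0,0,0.01],[0,0,0]],"roll":[0,0],"hand":[0,0]}' >/dev/null; python3 to.py .4385 -.1825 -.022 168.3
python3 - <<'E'
from h import *
b=env.camera('top')[:,:,::-1]; cv2.imwrite('pics/raw3.png',b)
cv2.imwrite('pics/mid.png',cv2.resize(b[140:300,170:430],None,fx=3,fy=3,interpolation=cv2.INTER_CUBIC))
E
```

```text
t 40.05 p [ 0.4393 -0.183   0.1096] yaw 168.33 rp [179.9813  -0.0167] w 0.0427 gf 0.0 F [-0.9882  0.0719 -0.2777] q7 [ 0.44  0.23 -0.21  2.12  0.07  0.79  1.56]
roll 0.03 trans mm [  0.9135   0.2905 131.5777] len 131.58114328342944
```

View pics/mid.png

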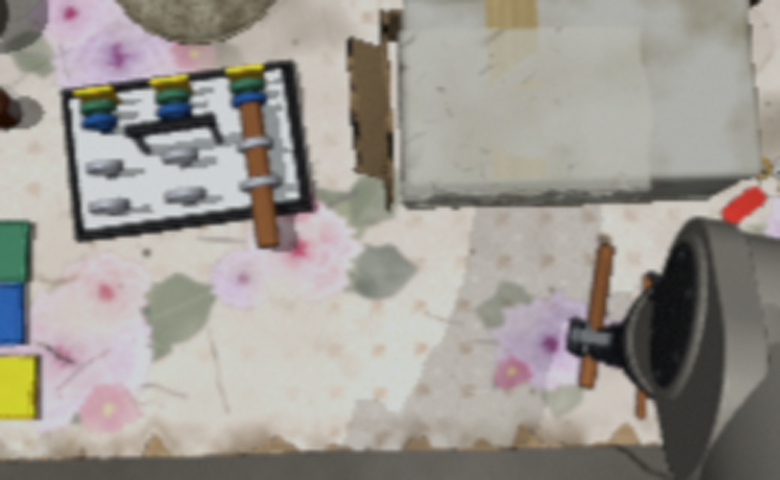

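b rests through both grey rings up to the blue one (crop (247,95) to (265,245)). c has been knocked towards a and is now at about crop (645,285) to (640,415), clear of this grasp. Pick a.

```bash
python3 -m pendant '{"translation":[[0.001,0,0.03],[0,0,0.03],[0,0,0.03],[0,0,0.02],[0,0,0.012],[0,0,0.007],[0,0,0.0025],[0,0,0]],"roll":[0,0,0,0,0,0,0,0],"hand":[0.2,0.2,0.2,0.2,0.2,0.2,0.2,0.2]}' 40;python3 -m pendant '{"translation":[[0,0,0],[0,0,0],[0,0,0],[0,0,0],[0,0,0],[0,0,0]],"roll":[0,0,0,0,0,0],"hand":[1,1,1,1,1,1]}' 40; python3 -m pendant '{"translation":[[0,0,-0.02],[0,0,-0.03],[0,0,-0.03],[0,0,-0.03],[0,0,0]],"roll":[0,0,0,0,0],"hand":[1,1,1,1,1]}' 40;  python3 to.py .466 .1845 .09 186.1
```

```text
clock: 41.1
position: [0.4384, -0.1832, -0.0216]
tool_rot: [-3.141, 0.001, 2.938]
wrist_force: [0.2, -0.0, -0.2]
gripper_width: 0.0341
gripper_force: 0.0
clock: 41.85
position: [0.4384, -0.1833, -0.0214]
tool_rot: [-3.141, 0.001, 2.938]
wrist_force: [-1.2, 0.8, 6.3]
gripper_width: 0.0141
gripper_force: 39.7
clock: 42.48
position: [0.4394, -0.1837, 0.0903]
tool_rot: [-3.141, 0.004, 2.938]
wrist_force: [0.3, -0.9, -0.6]
gripper_width: 0.0143
gripper_force: 39.2
t 42.48 p [ 0.4394 -0.1837  0.0903] yaw 168.31 rp [-179.9564    0.233 ] w 0.0143 gf 39.17298696935177 F [ 0.3418 -0.903  -0.6249] q7 [ 0.45  0.26 -0.21  2.14  0.08  0.75  1.55]
roll -17.79 trans mm [-65.5549 363.3227   0.2641] len 369.1895365165071
```

```bash
python3 -m pendant '{"translation":[[0,0,0],[0,0,0],[-0.0066,0.0364,0],[-0.0066,0.0364,0],[-0.0066,0.0364,0],[-0.0066,0.0364,0],[-0.0066,0.0364,0],[-0.0066,0.0364,0],[-0.0066,0.0364,0],[-0.0066,0.0364,0]],"roll":[-9,-8.8,0,0,0,0,0,0,0,0],"hand":[1,1,1,1,1,1,1,1,1,1]}' 40 >/dev/null;python3 -m pendant '{"translation":[[-0.0066,0.0364,0],[-0.0066,0.0364,0],[0,0,0],[0,0,0]],"roll":[0,0,0,0],"hand":[1,1,1,1]}' |tail -2; python3 to.py .4667 .1846 .0205 186.1
```

```text
gripper_width: 0.0141
gripper_force: 39.2
t 44.23 p [0.4645 0.1851 0.0874] yaw -173.87 rp [-179.9702   -0.0634] w 0.0141 gf 39.21057164669037 F [-0.3419  0.0007  0.6315] q7 [-0.13  0.32 -0.45  2.08  0.2   0.78  0.99]
roll 0.03 trans mm [-2.1729 -0.7494 66.9257] len 66.96512944639596
```

```bash
python3 -m pendant '{"translation":[[-0.002,-0.001,0.02],[0,0,0.025],[0,0,0.019],[0,0,0.003],[0,0,0]],"roll":[0,0,0,0,0],"hand":[1,1,1,1,1]}' 40 >/dev/null; python3 to.py .4667 .1846 .0205 186.1; python3 -m pendant '{"translation":[[-0.01,0,0],[-0.01,0,0],[-0.01,0,0],[-0.01,0,0],[-0.005,0,0],[0,0,0]],"roll":[0,0,0,0,0,0],"hand":[1,1,1,1,1,1]}' |sed -n '2p;4p'; python3 -m pendant '{"translation":[[-0.01,0,0],[-0.01,0,0],[-0.01,0,0],[-0.005,0,0],[0,0,0]],"roll":[0,0,0,0,0],"hand":[1,1,1,1,1]}' |sed -n '2p;4p'; python3 -m pendant '{"translation":[[-0.007,0,0],[-0.006,0,0],[-0.005,0,0],[-0.003,0,0],[0,0,0]],"roll":[0,0,0,0,0],"hand":[1,1,1,1,1]}' |sed -n '2p;4p'
```

```text
t 44.85 p [0.4671 0.1845 0.0213] yaw -173.91 rp [-179.9875   -0.0072] w 0.0141 gf 39.20946467667818 F [ 0.1282  0.4824 -0.5624] q7 [-0.17  0.43 -0.4   2.11  0.28  0.65  0.92]
roll -0.01 trans mm [0.3774 0.1901 0.787 ] len 0.8932362900828018
position: [0.5119, 0.1899, 0.0209]
wrist_force: [-0.5, 0.5, -0.6]
position: [0.5467, 0.1936, 0.0209]
wrist_force: [0.1, -0.3, -1.2]
position: [0.5675, 0.1958, 0.021]
wrist_force: [0.6, -0.7, 0.2]
```

```bash
python3 -m pendant '{"translation":[[-0.004,0,0],[-0.003,0,0],[0,0,0]],"roll":[0,0,0],"hand":[1,1,1]}'|sed -n '2p;4p';python3 -m pendant '{"translation":[[-0.003,0,0],[0,0,0]],"roll":[0,0],"hand":[1,1]}'|sed -n '2p;4p'; python3 -m pendant '{"translation":[[-0.002,0,0],[0,0,0]],"roll":[0,0],"hand":[1,1]}'|sed -n '2p;4p'
```

```text
position: [0.5746, 0.1966, 0.021]
wrist_force: [0.2, -0.1, -0.1]
position: [0.5775, 0.1969, 0.021]
wrist_force: [-0.4, 0.0, -0.6]
position: [0.5795, 0.1971, 0.021]
wrist_force: [0.2, -0.0, 0.5]
```

```bash
python3 -m pendant '{"translation":[[-0.002,0,0],[0,0,0]],"roll":[0,0],"hand":[1,1]}'|sed -n '2p;4p'; python3 -m pendant '{"translation":[[-0.002,0,0],[0,0,0]],"roll":[0,0],"hand":[1,1]}'|sed -n '2p;4p'
python3 - <<'E'
from h import *
c=env.get_state(); p=c['position']
b=env.camera('top')[:,:,::-1]; cv2.imwrite('pics/raw4.png',b)
E
```

```text
position: [0.5815, 0.1973, 0.021]
wrist_force: [-0.6, 0.1, -0.6]
position: [0.5831, 0.1974, 0.0208]
wrist_force: [-1.4, -1.4, 1.0]
```

```bash
python3 -m pendant '{"translation":[[-0.001,0,0],[0,0,0]],"roll":[0,0],"hand":[1,1]}'|sed -n '2p;4p'; python3 -m pendant '{"translation":[[0.0005,0,0],[0,0,0],[0,0,0],[0,0,0],[0,0,-0.02],[0,0,-0.03],[0,0,-0.03],[0.02,0,-0.02],[0.03,0,0],[0.03,0,0]],"roll":[0,0,0,0,0,0,0,0,0,0],"hand":[0.4,0.2,0.2,0.2,0.2,0.2,0.2,0.2,0.2,0.2]}' 40 >/dev/null; python3 to.py .42 -.23 .1 175
```

```text
position: [0.5841, 0.1976, 0.0209]
wrist_force: [-3.7, -0.6, -0.4]
t 49.77 p [0.5038 0.1891 0.1226] yaw -173.87 rp [179.9867   0.0949] w 0.0344 gf 0.0 F [ 0.4737  0.8561 -0.0355] q7 [-0.1   0.33 -0.45  1.97  0.19  0.88  1.03]
roll 11.13 trans mm [  46.9043 -424.8353   22.6128] len 428.0144614599137
```

Now find stick c from here, and move towards it.

```bash
python3 -c "
from sticks import *
sticks(dict(c=(345,212,402,285,.005)))"; python3 -m pendant '{"translation":[[0,0,0],[0.005,-0.042,0],[0.005,-0.042,0],[0.005,-0.042,0],[0.005,-0.042,0],[0.005,-0.042,0],[0.005,-0.042,0],[0.005,-0.042,0],[0,-0.03,0],[0,0,0]],"roll":[9,2,0,0,0,0,0,0,0,0],"hand":[0.2,0.2,0.2,0.2,0.2,0.2,0.2,0.2,0.2,0.2]}' 30 >/dev/null;python3 - <<'E'
from h import *
b=env.camera('top')[:,:,::-1]; h=cv2.cvtColor(b,cv2.COLOR_BGR2HSV)
cv2.imwrite('pics/raw5.png',b)
m=((h[...,0]<16)&(h[...,1]>90)&(h[...,2]<210)).astype(np.uint8); m[:185]=0;m[232:]=0;m[:,:185]=0;m[:,285:]=0
n,l,s,c=cv2.connectedComponentsWithStats(m)
X=np.array([.9943,.1063]);Y=np.array([-.1063,.9943]);w=np.array([.595,.1983])
for i in range(1,n):
    if s[i,4]>15:
        W=np.array([on_z('top',p[::-1],.055)[:2] for p in np.argwhere(l==i)])-w
        print(s[i,4],'X range',(W@X).min(),(W@X).max(),'Y',(W@Y).mean())
E
```

```text
c ctr [ 450.9 -236.2] len 132 ang -7.2 n 115
17 X range 0.05362643933325842 0.06344542717668 Y 0.00022534770289137248
61 X range 0.01579454414678368 0.041999928495459596 Y -0.07152092783762377
40 X range 0.015535959581971164 0.039974360039912206 Y -0.0010100960608863065
145 X range -0.05189228296343547 0.004004945197746999 Y -0.0713328445173467
78 X range -0.03863351321188537 0.0024212381793166046 Y -0.0008383723940171248
```

b and a both sit home (protrusions agree with each other). Pick c.

```bash
python3 to.py .3955 -.2292 -.022 172.8
```

```text
t 51.12 p [ 0.4437 -0.1317  0.122 ] yaw 175.04 rp [-179.9925    0.0675] w 0.0344 gf 0.0 F [0.2714 0.5005 0.2518] q7 [ 0.38  0.2  -0.26  2.14  0.07  0.82  1.57]
roll 2.24 trans mm [  35.5572 -102.7786  144.0055] len 180.45870095109197
```

```bash
python3 -m pendant '{"translation":[[0,0,0],[0.012,-0.034,0.01],[0.012,-0.034,0.02],[0.0115,-0.035,0.03],[0,0,0.03],[0,0,0.03],[0,0,0],[0,0,0]],"roll":[2.2,0,0,0,0,0,0,0],"hand":[0.2,0.2,0.2,0.2,0.2,0.2,0.2,0.2]}' 30 >/dev/null; python3 to.py .3955 -.2292 -.022 172.8
```

```text
t 52.12 p [ 0.3962 -0.2286  0.002 ] yaw 172.95 rp [-179.9941    0.0361] w 0.0341 gf 0.0 F [-0.1169  0.613   0.0225] q7 [ 0.52  0.39 -0.15  2.23  0.12  0.53  1.72]
roll 0.15 trans mm [ 0.6141 -0.6841 23.9644] len 23.982064266888795
```

```bash
python3 -m pendant '{"translation":[[0.0006,-0.0007,0.012],[0,0,0.008],[0,0,0.004],[0,0,0],[0,0,0],[0,0,0],[0,0,0],[0,0,0],[0,0,0]],"roll":[0,0,0,0,0,0,0,0,0],"hand":[0.2,0.2,0.2,0.2,0.7,1,1,1,1]}' 40; python3 -m pendant '{"translation":[[0,0,-0.01],[0,0,-0.02],[0,0,-0.03],[0,0,-0.03],[0,0,-0.02],[0,0,0]],"roll":[0,0,0,0,0,0],"hand":[1,1,1,1,1,1]}' 40;  python3 to.py .4449 .2546 .09 186.1
```

```text
clock: 53.25
position: [0.3949, -0.2297, -0.0228]
tool_rot: [-3.141, 0.0, 3.018]
wrist_force: [-1.4, 0.4, 6.0]
gripper_width: 0.007
gripper_force: 39.5
clock: 54.0
position: [0.3956, -0.2301, 0.0888]
tool_rot: [-3.14, 0.003, 3.018]
wrist_force: [-0.1, 1.0, -0.8]
gripper_width: 0.0073
gripper_force: 39.1
t 54.0 p [ 0.3956 -0.2301  0.0888] yaw 172.92 rp [-179.9345    0.167 ] w 0.0073 gf 39.05520960339345 F [-0.0805  0.9812 -0.7636] q7 [ 0.55  0.23 -0.18  2.18  0.06  0.73  1.77]
roll -13.18 trans mm [-100.5309  476.6722   -1.2262] len 487.15948784060623
```

```bash
python3 -m pendant '{"translation":[[0,0,0],[0,0,0],[-0.0086,0.0397,0],[-0.0086,0.0397,0],[-0.0086,0.0397,0],[-0.0086,0.0397,0],[-0.0086,0.0397,0],[-0.0086,0.0397,0],[-0.0086,0.0397,0],[-0.0086,0.0397,0]],"roll":[-7,-6.1,0,0,0,0,0,0,0,0],"hand":[1,1,1,1,1,1,1,1,1,1]}' 40 >/dev/null;python3 -m pendant '{"translation":[[-0.0086,0.0397,0],[-0.0086,0.0397,0],[-0.0086,0.0397,0],[-0.0086,0.0397,0],[0,0,0],[0,0,0]],"roll":[0,0,0,0,0,0],"hand":[1,1,1,1,1,1]}' |tail -2; python3 to.py .4471 .2549 .0226 186.1
python3 - <<'E'
from h import *
im=env.camera('side')[:,:,::-1].copy(); p=env.get_state()['position']
X=np.array([.9943,.1063,0])
q=proj('side',[p+[0,0,.0274]+X*s for s in(0,.056,.126)]); print(q)
h=cv2.cvtColor(im,cv2.COLOR_BGR2HSV)
cv2.imwrite('pics/c_s.png',cv2.resize(im[130:230,210:330],None,fx=6,fy=6,interpolation=cv2.INTER_CUBIC))
for u in range(int(q[0,0])+6,int(q[2,0])+6,4):
    r0=int(q[1,1])-12; col=h[r0:r0+24,u]; m=np.where((col[:,0]<16)&(col[:,1]>90)&(col[:,2]>60)&(col[:,2]<210))[0]+r0
    print(u,m)
E
```

```text
gripper_width: 0.007
gripper_force: 39.1
t 56.0 p [0.4468 0.2543 0.0863] yaw -173.96 rp [-179.9584   -0.0753] w 0.007 gf 39.11165169090964 F [ 0.4138 -1.2722  0.0158] q7 [-0.24  0.35 -0.48  2.05  0.23  0.8   0.83]
roll -0.06 trans mm [-0.3481  0.5296 63.7375] len 63.74066321127778
[[243.3071 175.2148]
 [262.9894 174.7279]
 [287.4111 174.1481]]
249 [175 176 177]
253 [175 176]
257 [174 175 176]
261 [174 175 176]
265 [173 174 175 176 177]
269 [173 174 175 176 177]
273 [173 174 175 176 177]
277 [173 174 175 176]
281 [173 174 175 176 177]
285 [173 174 175 176]
289 []
```

Stick c is level. Lower and insert in L+.

```bash
python3 -m pendant '{"translation":[[0,0.0005,0.02],[0,0,0.025],[0,0,0.016],[0,0,0.002],[0,0,0]],"roll":[0,0,0,0,0],"hand":[1,1,1,1,1]}' 40 >/dev/null; python3 to.py .4471 .2549 .0232 186.1; python3 -m pendant '{"translation":[[-0.01,0,0],[-0.01,0,0],[-0.01,0,0],[-0.01,0,0],[-0.01,0,0],[0,0,0]],"roll":[0,0,0,0,0,0],"hand":[1,1,1,1,1,1]}' |sed -n '2p;4p'; python3 -m pendant '{"translation":[[-0.01,0,0],[-0.01,0,0],[-0.01,0,0],[-0.007,0,0],[0,0,0]],"roll":[0,0,0,0,0],"hand":[1,1,1,1,1]}' |sed -n '2p;4p';python3 -m pendant '{"translation":[[-0.005,0,0],[-0.005,0,0],[-0.005,0,0],[0,0,0]],"roll":[0,0,0,0],"hand":[1,1,1,1]}' |sed -n '2p;4p'
```

```text
t 56.67 p [0.4475 0.2555 0.0244] yaw -173.98 rp [179.9973   0.0125] w 0.0071 gf 39.11331437237095 F [-0.6214 -0.2356 -0.5903] q7 [-0.28  0.45 -0.44  2.08  0.3   0.67  0.76]
roll -0.08 trans mm [ 0.4574 -0.5514  1.2106] len 1.4066601837660233
position: [0.4977, 0.2608, 0.0239]
wrist_force: [-0.6, -0.4, -1.1]
position: [0.5342, 0.2647, 0.0239]
wrist_force: [-0.1, -0.2, -0.3]
position: [0.5491, 0.2663, 0.024]
wrist_force: [0.2, -0.2, -0.4]
```

```bash
python3 -m pendant '{"translation":[[-0.004,-0.0005,0],[-0.004,0,0],[-0.004,0,0],[0,0,0]],"roll":[0,0,0,0],"hand":[1,1,1,1]}' |sed -n '2p;4p';python3 -m pendant '{"translation":[[-0.003,0,0],[-0.003,0,0],[0,0,0]],"roll":[0,0,0],"hand":[1,1,1]}' |sed -n '2p;4p';python3 -m pendant '{"translation":[[-0.003,0,0],[0,0,0]],"roll":[0,0],"hand":[1,1]}' |sed -n '2p;4p'
```

```text
position: [0.561, 0.267, 0.024]
wrist_force: [-0.2, 0.2, 0.2]
position: [0.5669, 0.2677, 0.024]
wrist_force: [0.5, -0.7, -1.2]
position: [0.5699, 0.2679, 0.024]
wrist_force: [-0.4, 0.6, -0.5]
```

```bash
python3 -m pendant '{"translation":[[-0.003,0,0],[0,0,0]],"roll":[0,0],"hand":[1,1]}' |sed -n '2p;4p';python3 -m pendant '{"translation":[[-0.002,0,0],[0,0,0]],"roll":[0,0],"hand":[1,1]}' |sed -n '2p;4p';python3 -m pendant '{"translation":[[-0.0015,0,0],[0,0,0]],"roll":[0,0],"hand":[1,1]}' |sed -n '2p;4p';python3 -m pendant '{"translation":[[-0.0015,0,0],[0,0,0]],"roll":[0,0],"hand":[1,1]}' |sed -n '2p;4p'
```

```text
position: [0.5729, 0.2683, 0.024]
wrist_force: [-0.1, -0.0, 0.3]
position: [0.5739, 0.2683, 0.0237]
wrist_force: [-4.5, -0.3, -0.2]
position: [0.5745, 0.2684, 0.0234]
wrist_force: [-9.8, -0.6, 0.5]
position: [0.576, 0.2686, 0.0234]
wrist_force: [-10.3, -1.2, 1.3]
```

```bash
python3 -m pendant '{"translation":[[0.0015,0,0],[0,0,0],[0,0,0],[0,0,0],[0,0,-0.02],[0,0,-0.03],[0,0,-0.03],[0.02,0,-0.02],[0.03,-0.02,0],[0.03,-0.04,0]],"roll":[0,0,0,0,0,0,0,0,0,0],"hand":[0.6,0.4,0.4,0.4,0.4,0.4,0.4,0.4,0.4,0.4]}' 40 >/dev/null;python3 -m pendant '{"translation":[[0,-0.04,0],[0,-0.04,0],[0,-0.04,0],[0,-0.04,0],[0,-0.04,0],[0,-0.04,0]],"roll":[0,0,0,0,0,0],"hand":[0.4,0.4,0.4,0.4,0.4,0.4]}' >/dev/null
python3 - <<'E'
from h import *
print(env.get_state()['position'],env.get_state()['clock'])
b=env.camera('top')[:,:,::-1]; h=cv2.cvtColor(b,cv2.COLOR_BGR2HSV)
cv2.imwrite('pics/all.png',cv2.resize(b[145:235,175:290],None,fx=6,fy=6,interpolation=cv2.INTER_CUBIC))
m=((h[...,0]<16)&(h[...,1]>90)&(h[...,2]<210)).astype(np.uint8); m[:185]=0;m[232:]=0;m[:,:185]=0;m[:,285:]=0
n,l,s,c=cv2.connectedComponentsWithStats(m)
X=np.array([.9943,.1063]);Y=np.array([-.1063,.9943]);w=np.array([.595,.1983])
for i in range(1,n):
    if s[i,4]>8:
        W=np.array([on_z('top',p[::-1],.055)[:2] for p in np.argwhere(l==i)])-w
        print(s[i,4],'X range',(W@X).min(),(W@X).max(),'Y',(W@Y).mean())
E
```

```text
[ 0.5285 -0.0393  0.1256] 62.675
15 X range 0.054460329917120444 0.07258158182099907 Y 0.0701473144942671
17 X range 0.05362643933325842 0.06344542717668 Y 0.00022534770289137248
60 X range 0.01579454414678368 0.04161995818586168 Y -0.07158715117565297
40 X range 0.015535959581971164 0.039974360039912206 Y -0.0010100960608863065
19 X range 0.016782832994256713 0.040441923096558814 Y 0.06960046744080427
145 X range -0.05189228296343547 0.004004945197746999 Y -0.07146959029331966
77 X range -0.039007210828062494 0.0024212381793166046 Y -0.0008916133925574209
38 X range -0.029287616923008294 0.002550780183984245 Y 0.06873342854066988
```

View pics/all.png

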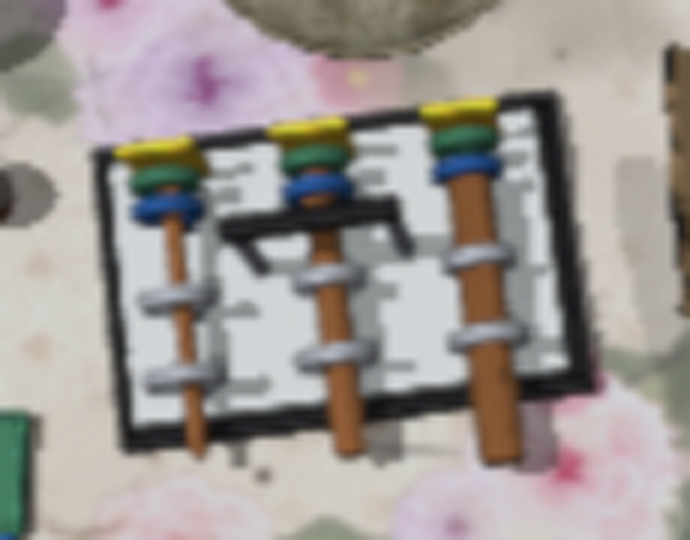

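c (left lane) passes the blue and green rings, with its end at crop (197,455), but it may be some 3 to 4 mm short of the plate. I'll push it home with shut fingers.

```bash
python3 -m pendant '{"translation":[[0.0,0.038,0],[0,0.038,0],[0,0.038,0],[0,0.038,0],[0,0.038,0],[0,0.038,0],[0,0.038,0],[0.01,0.03,0],[0.01,0,0],[0,0,0]],"roll":[0,0,0,0,0,0,0,0,0,0],"hand":[1,1,1,1,1,1,1,1,1,1]}' 40 >/dev/null; python3 to.py .5246 .2632 .004 186.1
```

```text
t 63.98 p [0.4768 0.2537 0.1248] yaw -173.95 rp [-179.9722    0.0346] w 0.0001 gf 0.0 F [-0.1126  0.0805  1.0873] q7 [-0.19  0.34 -0.5   1.96  0.21  0.89  0.88]
roll -0.05 trans mm [-48.5258   4.3614 120.7701] len 130.22744149814469
```

```bash
python3 -m pendant '{"translation":[[-0.024,0.0044,0],[-0.024,0,0.03],[0,0,0.03],[0,0,0.03],[0,0,0.025],[0,0,0.006],[0,0,0]],"roll":[0,0,0,0,0,0,0],"hand":[1,1,1,1,1,1,1]}' 40 |sed -n '2p;4p'; python3 -m pendant '{"translation":[[-0.008,0,0],[-0.006,0,0],[-0.004,0,0],[0,0,0]],"roll":[0,0,0,0],"hand":[1,1,1,1]}' |sed -n '2p;4p';python3 -m pendant '{"translation":[[-0.002,0,0],[-0.002,0,0],[0,0,0]],"roll":[0,0,0],"hand":[1,1,1]}' |sed -n '2p;4p'
```

```text
position: [0.5249, 0.263, 0.0035]
wrist_force: [-1.3, 0.1, -0.1]
position: [0.5426, 0.2655, 0.0031]
wrist_force: [-0.7, 0.7, -0.6]
position: [0.5463, 0.2659, 0.003]
wrist_force: [0.3, 1.3, -0.2]
```

```bash
for k in 1; do python3 -m pendant '{"translation":[[-0.002,0,0],[0,0,0]],"roll":[0,0],"hand":[1,1]}' |sed -n '2p;4p';python3 -m pendant '{"translation":[[-0.002,0,0],[0,0,0]],"roll":[0,0],"hand":[1,1]}' |sed -n '2p;4p';python3 -m pendant '{"translation":[[-0.002,0,0],[0,0,0]],"roll":[0,0],"hand":[1,1]}' |sed -n '2p;4p'; done
```

```text
position: [0.5483, 0.2661, 0.003]
wrist_force: [0.3, 0.3, 0.2]
position: [0.5497, 0.2662, 0.0028]
wrist_force: [-3.3, -1.0, 0.4]
position: [0.5502, 0.2663, 0.0025]
wrist_force: [-11.6, -1.6, 3.6]
```

The thin stick was already firmly at the plate: it stopped at once on contact. Back off, let it settle, then take b out.

```bash
python3 -m pendant '{"translation":[[0.02,0,0],[0.01,0,0],[0,0,0],[0,0,0],[0,0,0],[0,0,-0.03],[0,0,-0.04],[0,0,-0.03],[0,0,0]],"roll":[0,0,0,0,0,0,0,0,0],"hand":[1,1,1,1,1,0.2,0,0,0]}' 40 |sed -n '2p;4p'
python3 - <<'E'
from h import *
for n in('rack_wide_end','rack_end_plate'):
    d=env.spot_point('top',n)[:1]; print(n,d,[on_z('top',x['point'],.05) for x in d])
E
python3 to.py .5728 .1235 .1 186.1
```

```text
position: [0.5239, 0.2641, 0.1053]
wrist_force: [0.2, 0.3, -1.0]
rack_wide_end [{'point': [233.8, 205.1], 'p': 0.81}] [array([0.5999, 0.191 , 0.05  ])]
rack_end_plate [{'point': [226.2, 169.6], 'p': 0.73}] [array([0.7043, 0.2123, 0.05  ])]
t 67.7 p [0.5226 0.2631 0.1028] yaw -173.99 rp [-179.9926    0.0112] w 0.0426 gf 0.0 F [-0.0392 -0.6664  0.2987] q7 [-0.2   0.43 -0.47  1.88  0.25  0.89  0.88]
roll -0.09 trans mm [ -35.1075 -144.1688    2.8086] len 148.40847181281683
```

```bash
python3 -m pendant '{"translation":[[-0.0088,-0.036,0],[-0.0088,-0.036,0],[-0.0088,-0.036,0],[-0.0088,-0.036,0],[0,0,0],[0,0,0.02],[0,0,0.025],[0,0,0.025],[0,0,0.015],[0,0,0.004]],"roll":[0,0,0,0,0,0,0,0,0,0],"hand":[0,0,0,0,0,0,0,0,0,0]}' 40 |sed -n '2p;4p'; python3 -m pendant '{"translation":[[0,0,0],[0,0,0],[0,0,0],[0,0,0],[0,0,0],[0,0,0]],"roll":[0,0,0,0,0,0],"hand":[0,1,1,1,1,1]}' 40; python3 -m pendant '{"translation":[[0,0,-0.003],[0.01,0,0],[0.015,0,0],[0.02,0,0],[0.02,0,0],[0.02,0,0],[0.015,0,0],[0,0,0]],"roll":[0,0,0,0,0,0,0,0],"hand":[1,1,1,1,1,1,1,1]}' 40
```

```text
position: [0.5715, 0.1244, 0.0125]
wrist_force: [-0.8, -0.3, 0.6]
clock: 69.7
position: [0.5729, 0.1239, 0.0144]
tool_rot: [3.142, 0.001, -3.036]
wrist_force: [-0.6, 0.5, 5.7]
gripper_width: 0.0209
gripper_force: 41.6
clock: 70.7
position: [0.4719, 0.113, 0.0171]
tool_rot: [-3.141, -0.0, -3.036]
wrist_force: [0.2, -0.2, -0.6]
gripper_width: 0.0208
gripper_force: 40.9
```

```bash
python3 -m pendant '{"translation":[[0,0,-0.03],[0,0,-0.03],[0,0,-0.03],[0,0,-0.02],[0,0,0],[0,0,0],[0,0,0],[0,0,0],[0,0,0],[0,0,0]],"roll":[0,0,0,9.5,9.5,9.5,9.5,9.5,9.5,9.5],"hand":[1,1,1,1,1,1,1,1,1,1]}' 40 >/dev/null; python3 -m pendant '{"translation":[[0,0,0],[0,0,0],[0,0,0],[0,0,0]],"roll":[9.5,9.5,8.5,0],"hand":[1,1,1,1]}' 40 |tail -2;  python3 to.py .495 .4885 .1 92
```

```text
gripper_width: 0.0207
gripper_force: 40.9
t 72.45 p [0.4735 0.1135 0.1271] yaw 92.08 rp [179.9806   0.0013] w 0.0207 gf 40.89156121015549 F [-0.5629  0.173  -1.6222] q7 [-0.16  0.22 -0.23  2.08  0.07  0.84 -0.4 ]
roll 0.08 trans mm [374.0094  34.6188  27.0962] len 376.5842557770129
```

```bash
python3 -m pendant '{"translation":[[0.0374,0.0035,0],[0.0374,0.0035,0],[0.0374,0.0035,0],[0.0374,0.0035,0],[0.0374,0.0035,0],[0.0374,0.0035,0],[0.0374,0.0035,0],[0.0374,0.0035,0],[0.0374,0.0035,0],[0.0374,0.0031,0]],"roll":[0,0,0,0,0,0,0,0,0,0],"hand":[1,1,1,1,1,1,1,1,1,1]}' 40 >/dev/null; python3 -m pendant '{"translation":[[0,0,0.03],[0,0,0.03],[0,0,0.025],[0,0,0],[0,0,0]],"roll":[0,0,0,0,0],"hand":[1,1,1,1,1]}' 40 |tail -2;  python3 to.py .495 .4885 -.011 92
python3 - <<'E'
from h import *
for c in('top','side'):
    im=env.camera(c)[:,:,::-1]; cv2.imwrite(f'pics/pl_{c}.png',im)
a=cv2.imread('pics/pl_top.png')[190:290,90:220]; b=cv2.imread('pics/pl_side.png')[130:230,200:330]
cv2.imwrite('pics/pl.png',np.vstack([cv2.resize(x,None,fx=4.5,fy=3) for x in(a,b)])[:600])
E
```

```text
gripper_width: 0.0205
gripper_force: 40.9
t 74.33 p [0.4948 0.4888 0.0429] yaw 92.11 rp [179.9724  -0.045 ] w 0.0205 gf 40.901953373104334 F [-1.0155  0.0781  0.3234] q7 [-0.67  0.64 -0.28  1.66  0.22  0.88 -1.01]
roll 0.11 trans mm [-0.2963  0.152  53.9338] len 53.93484885091137
```

View pics/pl.png

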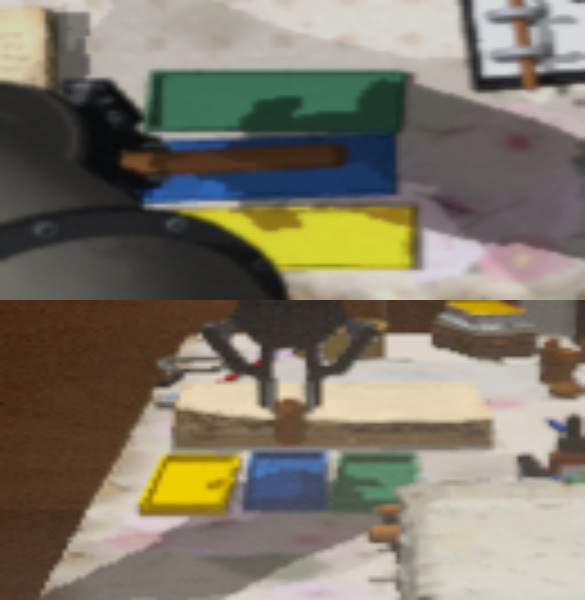

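The stick hangs over the blue tray (tip at crop (347,155), tray's right end at (395,165)). That was my last picture: with this one I've gone one over the 14 allowed. From here on I measure numerically.

Run:
```python
from h import *
print('fore end',on_z('top',(167.1,241.5),.0765),'tray right edge',on_z('top',(177.8,245),.014),'tray left edges: green',on_z('top',(90+150/4.5,223),.014),'blue centre row',on_z('top',(165,190+166/3),.01))
```

```text
fore end [0.4997 0.3697 0.0765] tray right edge [0.4941 0.3575 0.014 ] tray left edges: green [0.5623 0.517  0.014 ] blue centre row [0.4944 0.3956 0.01  ]
```

```bash
python3 -m pendant '{"translation":[[0,0,0.02],[0,0,0.02],[0,0,0.012],[0,0,0.003],[0,0,0],[0,0,0],[0,0,0]],"roll":[0,0,0,0,0,0,0],"hand":[1,1,1,1,1,0.4,0.2]}' 40; python3 -m pendant '{"translation":[[0,0,0],[0,0,0],[0,0,-0.02],[0,0,-0.03],[0,0,-0.03],[0,0,-0.03],[0,0,0]],"roll":[0,0,0,0,0,0,0],"hand":[0.2,0.2,0.2,0.2,0.2,0.2,0.2]}' 40 |sed -n '2p;4p'; python3 to.py .5731 .196 .1 186.1
```

```text
clock: 75.3
position: [0.4943, 0.4883, -0.0133]
tool_rot: [-3.141, 0.0, 1.606]
wrist_force: [-0.4, 0.1, 0.3]
gripper_width: 0.0344
gripper_force: 0.0
position: [0.4956, 0.4897, 0.1013]
wrist_force: [-0.1, -0.5, 0.3]
t 76.17 p [0.4956 0.4897 0.1013] yaw 92.02 rp [179.7809  -0.2138] w 0.0342 gf 0.0 F [-0.083  -0.4881  0.2648] q7 [-0.66  0.57 -0.3   1.63  0.19  0.97 -0.99]
roll -94.08 trans mm [ -45.8467 -300.3085    1.2935] len 303.7907339988539
```

```bash
python3 -m pendant '{"translation":[[0,0,0],[0,0,0],[0,0,0],[0,0,0],[0,0,0],[0,0,0],[0,0,0],[0,0,0],[0,0,0],[0,0,0]],"roll":[-9.4,-9.4,-9.4,-9.4,-9.4,-9.4,-9.4,-9.4,-9.4,-9.5],"hand":[0.2,0.2,0.2,0.2,0.2,0.2,0.2,0.2,0.2,0.2]}' 40 >/dev/null; python3 -m pendant '{"translation":[[-0.0058,-0.0375,0],[-0.0058,-0.0375,0],[-0.0058,-0.0375,0],[-0.0058,-0.0375,0],[-0.0058,-0.0375,0],[-0.0058,-0.0375,0],[-0.0058,-0.0375,0],[-0.0058,-0.0375,0],[0,0,0]],"roll":[0,0,0,0,0,0,0,0,0],"hand":[0.2,0.2,0.2,0.2,0.2,0.2,0.2,0.2,0.2]}' >/dev/null;  python3 to.py .5721 .196 .011 186.1
python3 - <<'E'
from sticks import *
sticks(dict(b_tray=(118,230,185,262,.015)))
E
```

```text
t 78.55 p [0.5735 0.1912 0.0971] yaw -174.14 rp [-179.8936   -0.0047] w 0.034 gf 0.0 F [-0.7171  0.0509 -0.2852] q7 [ 0.09  0.51 -0.67  1.83  0.39  0.94  0.91]
roll -0.24 trans mm [ 0.9328  4.9106 86.0748] len 86.21978168303535
b_tray ctr [497.  442.9] len 138 ang -88.1 n 307
```

```bash
python3 -m pendant '{"translation":[[0.001,0.005,0.02],[0,0,0.025],[0,0,0.025],[0,0,0.013],[0,0,0.003],[0,0,0],[0,0,0],[0,0,0],[0,0,0],[0,0,0]],"roll":[-0.2,0,0,0,0,0,0,0,0,0],"hand":[0.2,0.2,0.2,0.2,0.2,0.2,1,1,1,1]}' 40 |sed -n '2p;4p'; python3 -m pendant '{"translation":[[0,0,0],[0,0,-0.002],[0.01,0,0],[0.015,0,0],[0.02,0,0],[0.02,0,0],[0.02,0,0],[0.015,0,0],[0.01,0,0],[0,0,0]],"roll":[0,0,0,0,0,0,0,0,0,0],"hand":[1,1,1,1,1,1,1,1,1,1]}' 40
```

```text
position: [0.5715, 0.1997, 0.0115]
wrist_force: [-0.5, -1.7, 7.2]
clock: 81.1
position: [0.4613, 0.1877, 0.0131]
tool_rot: [-3.141, 0.0, -3.031]
wrist_force: [0.6, 0.4, -0.6]
gripper_width: 0.0138
gripper_force: 38.9
```

```bash
python3 -m pendant '{"translation":[[0,0,-0.03],[0,0,-0.03],[0,0,-0.03],[0,0,-0.02],[0,0,0],[0,0,0],[0,0,0],[0,0,0],[0,0,0],[0,0,0]],"roll":[0,0,0,9.8,9.8,9.8,9.8,9.8,9.8,9.8],"hand":[1,1,1,1,1,1,1,1,1,1]}' 40 >/dev/null; python3 -m pendant '{"translation":[[0,0,0],[0,0,0],[0,0,0],[0,0,0]],"roll":[9.8,9.8,9.8,0],"hand":[1,1,1,1]}' 40 |tail -2;  python3 to.py .5575 .490 .1 88.4
```

```text
gripper_width: 0.0137
gripper_force: 38.9
t 82.85 p [0.4621 0.188  0.1231] yaw 88.38 rp [179.9832  -0.0041] w 0.0137 gf 38.91863108379766 F [-0.428   0.4417 -0.0809] q7 [-0.13  0.27 -0.44  2.05  0.15  0.85 -0.69]
roll -0.02 trans mm [304.5859  86.8909  23.1015] len 317.57874081759616
```

```bash
python3 -m pendant '{"translation":[[0.0381,0.0109,0],[0.0381,0.0109,0],[0.0381,0.0109,0],[0.0381,0.0109,0],[0.0381,0.0109,0],[0.0381,0.0109,0],[0.0381,0.0109,0],[0.0381,0.0108,0],[0,0,0.025],[0,0,0]],"roll":[0,0,0,0,0,0,0,0,0,0],"hand":[1,1,1,1,1,1,1,1,1,1]}' 40 >/dev/null; python3 -m pendant '{"translation":[[0,0,0.03],[0,0,0.025],[0,0,0]],"roll":[0,0,0],"hand":[1,1,1]}' 40 |tail -2;  python3 to.py .5575 .490 -.011 88.4
python3 - <<'E'
from sticks import *
sticks(dict(a=(120,195,200,260,.074)))
E
```

```text
gripper_width: 0.0141
gripper_force: 38.9
t 84.47 p [0.5574 0.4886 0.0421] yaw 88.41 rp [-179.8982    0.1118] w 0.0141 gf 38.92812706762925 F [0.2355 0.2306 0.5245] q7 [-0.54  0.72 -0.4   1.53  0.32  0.96 -1.07]
roll 0.01 trans mm [ 1.4512  0.0998 53.0733] len 53.093235992287774
a ctr [556.  402.4] len 67 ang 85.9 n 84
```

```bash
python3 -m pendant '{"translation":[[0,0,0.02],[0,0,0.02],[0,0,0.011],[0,0,0.002],[0,0,0],[0,0,0],[0,0,0]],"roll":[0,0,0,0,0,0,0],"hand":[1,1,1,1,1,0.6,0.4]}' 40 |sed -n '2p;4p'; python3 -m pendant '{"translation":[[0,0,0],[0,0,0],[0,0,-0.02],[0,0,-0.03],[0,0,-0.03],[0,0,-0.03],[0,0,0]],"roll":[0,0,0,0,0,0,0],"hand":[0.4,0.4,0.4,0.4,0.4,0.4,0.4]}' 40 |sed -n '2p;4p'; python3 -m pendant '{"translation":[[0,0,0],[0,0,0],[0,0,0],[0,0,0],[0,0,0],[0,0,0],[0,0,0],[0,0,0],[0,0,0],[0,0,0]],"roll":[-9.7,-9.7,-9.7,-9.7,-9.7,-9.7,-9.7,-9.7,-9.7,-9.7],"hand":[0.4,0.4,0.4,0.4,0.4,0.4,0.4,0.4,0.4,0.4]}' 40 >/dev/null; python3 to.py .5714 .2683 .1 186.1
```

```text
position: [0.5579, 0.4901, -0.0094]
wrist_force: [0.3, 0.2, -0.2]
position: [0.5589, 0.4913, 0.1045]
wrist_force: [0.4, 0.1, -0.6]
t 87.53 p [0.5576 0.4897 0.1003] yaw -174.35 rp [-179.9815   -0.0004] w 0.0256 gf 0.0 F [-0.115  -0.1711 -0.1051] q7 [-0.31  0.75 -0.79  1.48  0.56  1.14  0.47]
roll -0.45 trans mm [   9.8365 -221.5734    0.2926] len 221.79181938964444
```

```bash
python3 -m pendant '{"translation":[[0.0016,-0.037,0],[0.0016,-0.037,0],[0.0016,-0.037,0],[0.0016,-0.037,0],[0.0016,-0.037,0],[0.0016,-0.037,0],[0,0,0]],"roll":[-0.4,0,0,0,0,0,0],"hand":[0.4,0.4,0.4,0.4,0.4,0.4,0.4]}' >/dev/null;  python3 to.py .5714 .2683 .009 186.1
python3 - <<'E'
from sticks import *
sticks(dict(a_tray=(118,208,185,238,.012),b_tray=(118,236,185,258,.015)))
E
```

```text
t 88.4 p [0.5709 0.2642 0.1001] yaw -174.51 rp [-179.8698    0.0011] w 0.025 gf 0.0 F [-1.0141  0.4607 -0.3775] q7 [ 0.07  0.6  -0.83  1.76  0.51  1.01  0.71]
roll -0.61 trans mm [-0.9049  4.004  91.0688] len 91.16131320871487
a_tray ctr [556.2 450.3] len 108 ang 87.4 n 142
b_tray ctr [497.  442.9] len 138 ang -88.1 n 308
```

```bash
python3 -m pendant '{"translation":[[-0.001,0.002,0.02],[0,0,0.025],[0,0,0.02],[0,0,0]],"roll":[-0.6,0,0,0],"hand":[0.3,0.3,0.3,0.3]}' >/dev/null; python3 to.py .5714 .2683 .009 186.1
```

```text
t 88.95 p [0.5693 0.2699 0.0326] yaw -173.62 rp [-179.9517   -0.2049] w 0.0298 gf 0.0 F [ 0.0695 -0.5774  0.0471] q7 [ 0.02  0.68 -0.78  1.8   0.59  0.92  0.66]
roll 0.28 trans mm [-1.8717 -1.8163 23.561 ] len 23.70494561405714
```

```bash
python3 -m pendant '{"translation":[[-0.0015,-0.0015,0.012],[0,0,0.009],[0,0,0.003],[0,0,0],[0,0,0],[0,0,0],[0,0,0],[0,0,0],[0,0,0]],"roll":[0.2,0,0,0,0,0,0,0,0],"hand":[0.3,0.3,0.3,0.3,1,1,1,1,1]}' 40 ; python3 -m pendant '{"translation":[[0,0,-0.002],[0.01,0,0],[0.015,0,0],[0.02,0,0],[0.02,0,0],[0.02,0,0],[0.02,0,0],[0.018,0,0],[0,0,0]],"roll":[0,0,0,0,0,0,0,0,0],"hand":[1,1,1,1,1,1,1,1,1]}' 40
```

```text
clock: 90.08
position: [0.5726, 0.2688, 0.0111]
tool_rot: [3.142, 0.0, -3.035]
wrist_force: [0.9, -1.0, 2.8]
gripper_width: 0.0065
gripper_force: 39.1
clock: 91.2
position: [0.4487, 0.2553, 0.0131]
tool_rot: [-3.141, -0.0, -3.033]
wrist_force: [0.8, 0.0, 0.0]
gripper_width: 0.0063
gripper_force: 39.1
```

```bash
python3 -m pendant '{"translation":[[0,0,-0.03],[0,0,-0.03],[0,0,-0.03],[0,0,-0.02],[0,0,0],[0,0,0],[0,0,0],[0,0,0],[0,0,0],[0,0,0]],"roll":[0,0,0,9.8,9.8,9.8,9.8,9.8,9.8,9.8],"hand":[1,1,1,1,1,1,1,1,1,1]}' 40 >/dev/null; python3 -m pendant '{"translation":[[0,0,0],[0,0,0],[0,0,0],[0,0,0]],"roll":[9.8,9.8,9.6,0],"hand":[1,1,1,1]}' 40 |tail -2;  python3 to.py .4266 .487 .1 88.4
```

```text
gripper_width: 0.0064
gripper_force: 39.1
t 92.95 p [0.4504 0.2559 0.1231] yaw 88.38 rp [179.9775  -0.0037] w 0.0064 gf 39.11154001951218 F [-0.0165  0.1324 -0.8562] q7 [-0.15  0.32 -0.58  2.01  0.22  0.88 -0.88]
roll -0.02 trans mm [230.3946 -30.2609  23.1407] len 233.52278032969838
```

```bash
python3 -m pendant '{"translation":[[0.0384,-0.005,0],[0.0384,-0.005,0],[0.0384,-0.005,0],[0.0384,-0.005,0],[0.0384,-0.005,0],[0.0384,-0.0052,0],[0,0,0.02],[0,0,0.03],[0,0,0.03],[0,0,0]],"roll":[0,0,0,0,0,0,0,0,0,0],"hand":[1,1,1,1,1,1,1,1,1,1]}' 40 |tail -2;  python3 -m pendant '{"translation":[[0,0,0]],"roll":[0],"hand":[1]}' 40 >/dev/null; python3 to.py .4266 .487 -.011 88.4
python3 - <<'E'
from sticks import *
sticks(dict(c=(110,252,200,300,.07)))
im=cv2.cvtColor(env.camera('top')[:,:,::-1],cv2.COLOR_BGR2HSV)
m=(im[...,0]>=20)&(im[...,0]<=35)&(im[...,1]>100); m[:255]=0;m[290:]=0;m[:,:115]=0;m[:,195:]=0
W=np.array([on_z('top',p[::-1],.012)[:2] for p in np.argwhere(m)]); print(W.min(0),W.max(0))
E
```

```text
gripper_width: 0.0064
gripper_force: 39.1
t 94.33 p [0.4271 0.4869 0.0438] yaw 88.39 rp [179.9857  -0.0303] w 0.0062 gf 39.11876857280731 F [0.5717 0.5086 0.1445] q7 [-0.55  0.61 -0.54  1.77  0.4   0.87 -1.3 ]
roll -0.01 trans mm [ 0.1056 -0.5    54.8118] len 54.81421153096215
c ctr [426.4 432.3] len 130 ang 87.9 n 98
[0.3966 0.3452] [0.4575 0.5113]
```

```bash
python3 -m pendant '{"translation":[[-0.007,0,0],[0,0,0],[0,0,0]],"roll":[0,0,0],"hand":[1,1,1]}' 40 >/dev/null
python3 - <<'E'
from sticks import *
sticks(dict(c=(110,252,200,300,.07)))
e=env.camera('side')[:,:,::-1]; h=cv2.cvtColor(e,cv2.COLOR_BGR2HSV); p=env.get_state()['position']
q=proj('side',[p+[0,-s,.03] for s in(-.015,.0,.05,.12)]); print(q)
# brown pixels near
u,v=int(q[3,0]),int(q[3,1]); s=h[v-15:v+16,u-10:u+11]; m=np.argwhere((s[...,0]<16)&(s[...,1]>110)&(s[...,2]<190)); print(m.min(0)+[v-15,u-10],m.max(0)+[v-15,u-10]) if len(m) else print('none')
E
```

```text
c ctr [425.4 424.2] len 130 ang 88.4 n 101
[[243.5555 165.1085]
 [243.1736 166.3827]
 [241.8513 170.7977]
 [239.8621 177.4491]]
[162 229] [176 244]
```

```bash
python3 -m pendant '{"translation":[[0,0,0.02],[0,0,0.02],[0,0,0.012],[0,0,0.003],[0,0,0],[0,0,0],[0,0,0]],"roll":[0,0,0,0,0,0,0],"hand":[1,1,1,1,1,0.7,0.5]}' 40 |sed -n '2p;4p'; python3 -m pendant '{"translation":[[0,0,0],[0,0,0],[0,0,-0.02],[0,0,-0.03],[0,0,-0.03],[0,0,-0.03],[-0.04,0,0],[-0.04,0,0],[-0.04,0,0],[-0.04,0,0]],"roll":[0,0,0,0,0,0,0,0,0,0],"hand":[0.5,0.5,0.5,0.5,0.5,0.5,0.5,0.5,0.5,0.5]}' 40 |sed -n '2p;4p';python3 -m pendant '{"translation":[[-0.04,0,0],[-0.04,0,0],[-0.04,0,0],[-0.04,0,0],[-0.04,0,0],[-0.04,0,0],[0,0,0]],"roll":[0,0,0,0,0,0,0],"hand":[0.5,0.5,0.5,0.5,0.5,0.5,0.5]}'
python3 - <<'E'
from sticks import *
sticks(dict(a_tray=(118,208,185,236,.012),b_tray=(118,236,185,258,.015),c_tray=(118,258,190,285,.009)))
b=env.camera('top')[:,:,::-1]; cv2.imwrite('pics/raw_end.png',b)
g=b[:,:,1].astype(np.float32)
c=np.array([.653,.2012]);t=np.radians(6.1);X=np.array([np.cos(t),np.sin(t)]);Y=np.array([-X[1],X[0]])
for xs in(-.05,-.035,.0,.05):
    ys=np.arange(-.125,.125,.0005); q=proj('top',[np.r_[c+xs*X+y*Y,.013] for y in ys]).astype(np.float32)
    v=cv2.remap(g,q[:,0][None],q[:,1][None],cv2.INTER_LINEAR)[0]
    print(xs,[ys[i] for i in range(499) if ys[i]<-.08 and v[i]<110<=v[i+1]],[ys[i] for i in range(499) if ys[i]>.08 and v[i]>=110>v[i+1]])
for d in env.spot_point('top','dropper_mid')[:1]: print(d,on_z('top',d['point'],.051))
E
```

```text
position: [0.4267, 0.4801, -0.0114]
wrist_force: [-0.9, 0.5, -0.5]
position: [0.4219, 0.3189, 0.0994]
wrist_force: [0.5, -0.0, -0.4]
clock: 97.9
position: [0.4149, 0.0774, 0.099]
tool_rot: [3.141, 0.001, 1.538]
wrist_force: [-0.4, 0.7, 1.1]
gripper_width: 0.0214
gripper_force: 0.0
a_tray ctr [556.1 437.2] len 134 ang 88.1 n 189
b_tray ctr [497.  442.9] len 138 ang -88.1 n 308
c_tray ctr [425.1 432.8] len 43 ang 88.4 n 16
-0.05 [np.float64(-0.10149999999999998)] [np.float64(0.10950000000000021)]
-0.035 [np.float64(-0.10349999999999998)] [np.float64(0.11000000000000021)]
0.0 [np.float64(-0.10299999999999998)] [np.float64(0.11050000000000021)]
0.05 [np.float64(-0.10299999999999998)] [np.float64(0.10900000000000021)]
{'point': [168.4, 174.6], 'p': 0.62} [0.6938 0.3781 0.051 ]
```

Run:
```python
from h import *
b=cv2.imread('pics/raw_end.png'); h=cv2.cvtColor(b,cv2.COLOR_BGR2HSV)
box=h[256:286,118:192]
m=((box[...,0]<19)&(box[...,1]>80)).astype(np.uint8)
n,l,s,_=cv2.connectedComponentsWithStats(m)
for i in range(1,n):
    if s[i,4]>20:
        W=np.array([on_z('top',p[::-1]+[118,256],.009)[:2] for p in np.argwhere(l==i)]); print(s[i,4],W.mean(0),W.min(0),W.max(0))
print(b[262:282:2,150].tolist())
```

```text
95 [0.4262 0.4221] [0.423  0.3541] [0.4295 0.4886]
[[43, 192, 198], [44, 194, 200], [43, 194, 199], [36, 124, 139], [50, 88, 134], [41, 173, 180], [44, 196, 199], [45, 199, 199], [36, 162, 173], [116, 170, 179]]
```

Run:
```python
from h import *
e=env.camera('side')[:,:,::-1]; 
print(proj('side',[[.426,.3525,.009],[.426,.3495,.019],[.426,.347,.014],[.426,.351,.014],[.426,.4925,.009],[.426,.4925,.013]]).round(1))
h=cv2.cvtColor(e,cv2.COLOR_BGR2HSV)
for r in range(178,204): print(r,h[r,236:248,0].tolist(),h[r,236:248,2].tolist())
```

```text
[[240.  197.8]
 [239.8 195.2]
 [239.8 196.9]
 [239.9 196.5]
 [243.8 183.6]
 [243.7 182.4]]
178 [18, 17, 18, 17, 17, 18, 18, 18, 18, 19, 19, 17] [210, 205, 141, 110, 111, 112, 113, 111, 115, 116, 119, 117]
179 [18, 18, 18, 18, 16, 16, 18, 20, 18, 16, 19, 17] [211, 206, 147, 134, 134, 137, 134, 129, 130, 130, 126, 126]
180 [22, 21, 23, 23, 22, 24, 23, 22, 24, 24, 23, 23] [216, 209, 163, 163, 162, 163, 160, 165, 162, 161, 162, 158]
181 [26, 22, 23, 24, 23, 24, 24, 23, 23, 24, 23, 23] [224, 181, 162, 167, 165, 165, 166, 168, 167, 167, 169, 164]
182 [27, 23, 24, 24, 24, 24, 24, 24, 24, 24, 24, 24] [216, 129, 144, 151, 152, 152, 147, 151, 152, 151, 154, 154]
183 [25, 24, 25, 24, 24, 25, 23, 20, 19, 22, 24, 24] [181, 148, 158, 157, 156, 157, 158, 155, 167, 152, 162, 163]
184 [24, 25, 26, 26, 26, 26, 25, 16, 15, 22, 26, 26] [150, 203, 213, 214, 214, 213, 208, 171, 180, 162, 213, 216]
185 [25, 26, 26, 26, 26, 26, 25, 15, 16, 23, 26, 26] [154, 230, 235, 235, 235, 234, 218, 185, 174, 174, 236, 236]
186 [25, 26, 26, 26, 26, 26, 22, 15, 15, 24, 26, 26] [192, 236, 236, 237, 235, 231, 198, 185, 161
[... 1256 characters left out ...]
219, 218, 218]
198 [25, 25, 24, 24, 25, 25, 25, 25, 25, 25, 25, 25] [159, 161, 162, 164, 165, 164, 167, 174, 174, 173, 176, 173]
199 [23, 23, 23, 23, 23, 22, 23, 23, 23, 22, 23, 23] [142, 143, 142, 145, 145, 145, 144, 142, 144, 145, 142, 145]
200 [23, 23, 22, 23, 22, 22, 23, 23, 23, 22, 23, 23] [134, 136, 138, 135, 138, 138, 137, 138, 136, 137, 143, 142]
201 [21, 21, 22, 21, 21, 21, 20, 20, 20, 20, 21, 21] [142, 144, 140, 140, 140, 139, 143, 143, 143, 142, 138, 138]
202 [6, 3, 5, 3, 0, 4, 4, 7, 4, 5, 0, 177] [200, 198, 198, 199, 199, 198, 198, 195, 196, 193, 192, 190]
203 [173, 174, 176, 173, 174, 173, 175, 174, 172, 173, 172, 169] [219, 218, 218, 216, 217, 217, 217, 216, 215, 213, 209, 206]
```

```bash
python3 -c "
from workcell import env
print(env.finish_job())"
```

```text
the job is handed in; nothing more can be done
None
```

I handed the job in with the rack turned and seated and all three sticks gauged, then laid in their trays: b (thick) in blue, a (medium) in green, c (thin) in yellow. I checked the result only by my own measurements, since no verdict came back, and I viewed 15 pictures, one over the limit of 14.

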